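Stack the dough tubs on the steamer and open the steam valve

ROBOT

A 7-joint arm with a two-finger parallel gripper is mounted at the origin on the work surface. World frame = base frame: x ahead of the robot, y to its left, z up, the work surface at z = 0. Lengths are in m, angles in rad, forces in N, time in s.
With the tool pointing down it reaches from about 0.425 to 0.925 m from the base axis. Payload 6.8 kg.
Tool frame: the origin (TCP) lies on the centre line of the jaws, within the pads' length; the fingertips stand 11 mm ahead of it and the grasp point (between the pads) lies 8 mm behind it; z points along the fingers, y is the direction in which the jaws open and shut (so a half turn about z gives the same grasp; the last joint's range is limited). The gripper opens to 85 mm and grips with 20 to 120 N. Pads are 22 mm wide; open, the fingers measure 114 mm over their backs; the gripper's body (76 mm by 85 mm) begins 54 mm behind the grasp point. The pads swing forward as they close: fully open they stand 13 mm farther back than shut.
Start: joints at [-1.368, 0.477, 0.022, 1.555, -0.011, 1.109, -0.083], TCP at [0.206, 0.643, 0.242] pointing down, gripper open.
Joint ranges: [-2.96, 2.96], [-0.34, 2.1], [-1.41, 1.46], [0.24, 2.44], [-1.37, 4.51], [0.17, 1.92], [-2.96, 2.96]. Speed limits (rad/s): [2.39, 2.39, 3.14, 3.14, 3.14, 3.14, 3.14].

INTERFACE

Orientations are given as a rotation vector (axis times angle).
In Python, from bench import r gives the robot as it stands.
- The arm moves only by the tool send_rows, never from a script. Its argument "deltas" is a list of rows, each a list of 7 numbers: the opening, from 0 (shut) to 1 (fully open), then the shift along the tool's x, y, z as a fraction of full scale, then the turn, a rotation vector about the tool's x, y, z as a fraction of full scale. In form: [[hand, x, y, z, ax, ay, az], ...]. A call has 1 to 20 rows; each row is the pose to reach, as a shift and turn from the pose commanded when the call began, along the tool's axes at that moment, turning the shorter way round; what a row does not reach only later rows make up. Full scale, the value 1, is 150 mm for a shift and 180 degrees for a turn. A row lasts 1/12 s, in which the tool goes at most 41.7 mm and 7.16 degrees, less where a joint would pass 70% of its speed; a pose out of reach is approached as far as the arm can. A call with a number of a shift or a turn outside -1 to 1 is refused whole. A call with a gripper value outside its range is refused whole. The fingers move at their own pace and stop on an object; "squeeze" is the grip in N (left out, the last holds). Time passes only in rows, so rows that repeat a pose let the fingers close. It gives the time, the measured TCP pose, the force and the opening at its end, in the units of the state.
- r.get_obs(): the state, without advancing time (a new reading comes with each control period).
- r.grab_frame(name): name is "scene" or "top"; returns a dict with "pixels" (420x560x3 uint8, red, green, blue), "camera_matrix" (3x3 intrinsics, pixels), "rvec" (rotation vector, rad) and "tvec" (3), from world to camera coordinates, as OpenCV has them. Camera axes: x right, y down, z forward; pixel columns grow to the right and rows downward; lengths in m; the calibration is good to about 2 mm. A picture is of the moment at which its call begins. There is no depth.
- r.hand_in(): hands the job in, once; it reports no verdict.
The state is a dict: "clock": time; "joints": joint angles; "qvel": joint speeds; "tau": joint torques, N m; "tcp_pos": TCP position; "orientation": TCP orientation; "contact_force": force on the tool from outside, world axes, zero at the start; "moment": the same for the moment, N m; "grip_width": finger opening in m.
Only numpy, scipy, OpenCV 4.12 (cv2) and the standard library are available. Lean on these libraries where they do the work, as an engineer would, in place of code of your own. Each camera call takes 0.05 s, during which the arm holds its last target. There are 200 camera calls.

TASK

Get the dough tubs ready for steam cleaning: stack all the white tubs squarely in one pile on the steamer's rack, each turned end for end from the one beneath it (the first from the rack) so that its ribs stand on the rim instead of nesting in the notches, and lay the steel cover squarely on the top tub. Only when the pile is covered, open the steam valve all the way by its handwheel, which rises as it turns counter-clockwise. Leave the bowl, jar and basket where they are.

Things in the scene. Friction and masses are not known exactly. Their poses are not given: they have to be found in the camera images.
- rack (a point): centre of the rim's top plane, 50 above the table, of the steamer's fixed bottom rack: 160 x 110, shaped like a tub, same rim notches, on a steel box 190 x 130 x 15. x points to its low end, z up. A tub set on it (or on another tub) with low ends opposite stands with its ribs on the rim, each tub adding 56 to the pile; with low ends the same way it nests 12 too low
- tub1_mid (a point): centre, half-way up, of a white tub 160 (x) x 110 (y) x 56, z up; 0.15-0.31 kg; may be absent. Lift by the lengthwise partition in its middle: 12 thick, top 43 above the underside, floor at 15, 44 clear on each side. Under it two cross ribs 12 high, 12 wide at x = +54, -20; notches 26 wide, 13 deep at the same x in the top of the long walls (5 thick). Low end at +x (wall top at 30), -x end full height
- tub2_mid (a point): centre of a tub just like tub1, same axes; may be absent
- tub3_mid (a point): centre of a tub just like tub1, same axes; may be absent
- tub4_mid (a point): centre of a tub just like tub1, same axes; may be absent
- tub1_low (a point): middle of tub1's low end (x = +80), at half height
- tub2_low (a point): middle of tub2's low end (x = +80), at half height
- tub3_low (a point): middle of tub3's low end (x = +80), at half height
- tub4_low (a point): middle of tub4's low end (x = +80), at half height
- cover_mid (a point): centre of the wooden handle bar of the loose flat steel cover: plate 166 (x) x 116 (y) x 6, bar 90 long along x, 14 wide, 15 high, its centre 33.5 above the plate's underside, on two posts at x = +-38; z up. Either way round will do. 0.28 to 0.52 kg
- wheel_mid (a point): centre, at mid-rim, of the steam valve's round grey handwheel: outside diameter 62, rim bar 9 thick, level, on a vertical stem over a fixed brass valve; 135 above the table when shut, rises 16 per turn as it opens. Below the shut rim only a gland 24 across and, 39 lower, a bonnet 38 across
- wheel (a joint): handwheel angle, rad: 0 shut, grows counter-clockwise seen from above, stops at 9.0 (fully open, wheel 23 mm higher). Starts at 0 to 0.8. Friction about 0.12 N m; stays where left; cannot be pulled up without turning. Grip across the rim from above and follow it upward, in several grasps
- bowl_mid (a point): steel mixing bowl, 130 across, 65 high, centre half-way up; bystander
- jar_mid (a point): glass jar, 80 across, 130 high, centre half-way up; bystander
- basket_mid (a point): proofing basket, 120 across, 60 high, centre half-way up; bystander
Mind the look-alikes: they are no part of the job. Leave any blue look-alike of the part that bears tub2_mid alone.

How it is judged:
By the outcome, as a careful person would: the job done as asked, in the order asked, and still so for the second after the job is handed in, with the robot touching nothing.
Of tub1, tub2, tub3, tub4 only 2 to 3 are there at a start; the rules pass over those that are not, and their reading is None.
At some moment in a run one of cover may be knocked a few centimetres aside while the robot is not near it.
Once in a run the grip may slacken for a moment while it holds something.
It also fails if it takes over 210 s, if anything falls off the work surface, if the arm or the gripper's body presses on something with over 40 N, if the wrist force passes 120 N, or if a joint passes its speed limit or range.

## Working session

There is one attempt and no reset: what is moved stays moved. The work goes in short steps, Python scripts to look and compute and a tool call to move; the robot and the scene stay as the last step left them, time stands still between calls to the robot, and variables do not carry over. Pictures are saved under pics/ and viewed, about 12 in all and at most 16, crops included, and the job is handed in when it is done.

Besides the shell and the picture viewer there is one more tool, called after "Emit:" as name([rows], argument=value, ...), one row to a line, values as JSON. send_rows: Moves the arm, as the interface text tells. Shift numbers are shares of 150 mm and turn numbers shares of 180 degrees, none past 1 either way. Its arguments: {"type":"object","properties":{"deltas":{"type":"array","items":{"type":"array","items":{"type":"number"}}},"squeeze":{"type":"number"}},"required":["deltas"]}

```bash
ls; mkdir -p pics
python3 - <<'E'
from bench import r
import cv2
o=r.get_obs()
for k,v in o.items(): print(k,v)
for n in("scene","top"):
    f=r.grab_frame(n); cv2.imwrite(f"pics/{n}0.png",f["pixels"][:,:,::-1]); print(n,f["camera_matrix"],f["rvec"],f["tvec"])
E
```

```text
pics
clock 0.0
joints [-1.36812394  0.47780923  0.02236586  1.55647563 -0.0115111   1.10927082
 -0.08311628]
qvel [-7.19409395e-04 -1.77146935e-04 -5.67644352e-04  8.08068191e-05
 -4.04723187e-04 -4.58836192e-04  6.87245023e-04]
tau [-5.16722284e-04 -5.96446073e+01  1.60778783e+00 -2.81201559e+01
  1.25035390e-02  9.11889510e-03  1.34228975e-07]
tcp_pos [0.20626052 0.64210899 0.24130986]
orientation [-4.86211139e-01 -3.10359128e+00  2.87239503e-03]
contact_force [-0.5628849   0.4208733   0.12371268]
moment [-0.00614601 -0.00858749  0.0069228 ]
grip_width 0.0853333125354097
scene [[421.63321745   0.         280.4035672 ]
 [  0.         421.63321745 206.60879543]
 [  0.           0.           1.        ]] [ 1.28609768  2.18052047 -0.98247868] [ 0.2144755  -0.20575473  1.55196122]
top [[387.5984766    0.         281.19449695]
 [  0.         387.5984766  211.91735945]
 [  0.           0.           1.        ]] [ 2.1481082  -2.18283959  0.08924093] [0.01960715 0.52108247 1.00951784]
```

View pics/scene0.png

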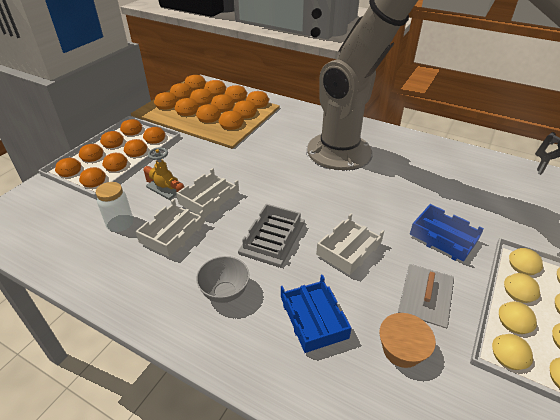

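View pics/top0.png

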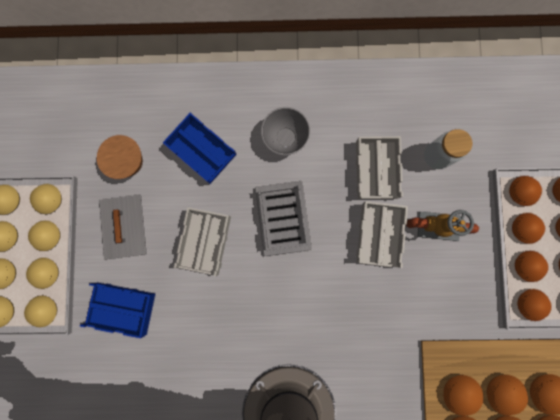

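Scene: the three white tubs are at top-view (378,168), (382,235) and (202,242), the rack at (282,218), the cover at (122,227) and the wheel at (460,222). The blue look-alikes are at (200,148) and (119,310). The bowl is at (285,132), the jar at (457,143) and the basket at (119,158). Next I enlarge both views to find the low ends.

```bash
cat > h.py <<'E'
import numpy as np, cv2
from scipy.spatial.transform import Rotation as R
def ray(f,uv,z):
    M=R.from_rotvec(f["rvec"]).as_matrix(); K=f["camera_matrix"]
    c=-M.T@np.array(f["tvec"]); d=M.T@np.linalg.inv(K)@np.array([uv[0],uv[1],1.])
    return c+d*(z-c[2])/d[2]
def proj(f,p):
    return cv2.projectPoints(np.array(p,float).reshape(-1,3),np.array(f["rvec"]),np.array(f["tvec"]),f["camera_matrix"],None)[0].reshape(-1,2)
def crop(f,x0,y0,x1,y1,s,name):
    im=cv2.resize(f["pixels"][y0:y1,x0:x1,::-1],None,fx=s,fy=s,interpolation=cv2.INTER_CUBIC); cv2.imwrite(name,im)
E
python3 - <<'E'
from bench import r
from h import *
import pickle
F={n:r.grab_frame(n) for n in("scene","top")}
pickle.dump(F,open("f0.pkl","wb"))
a=cv2.resize(F["top"]["pixels"][125:275,170:330,::-1],None,fx=2.5,fy=2.5,interpolation=2)
b=cv2.resize(F["top"]["pixels"][125:275,335:495,::-1],None,fx=2.5,fy=2.5,interpolation=2)
cv2.imwrite("pics/tc.png",np.hstack([a,b]))
crop(F["scene"],130,140,390,280,3,"pics/sc.png")
E
```

```text
(no output)
```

View pics/tc.png

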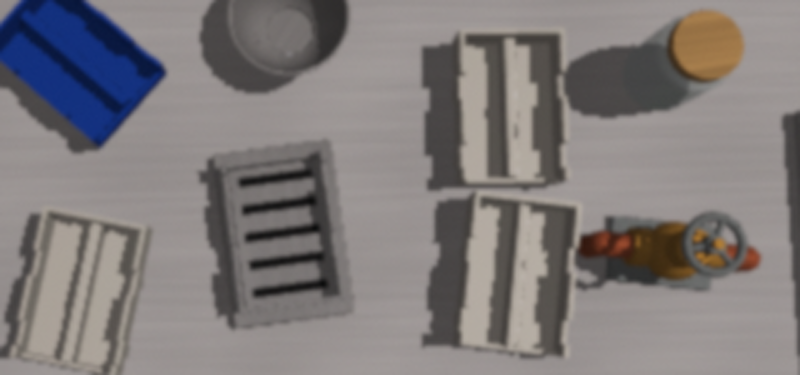

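View pics/sc.png

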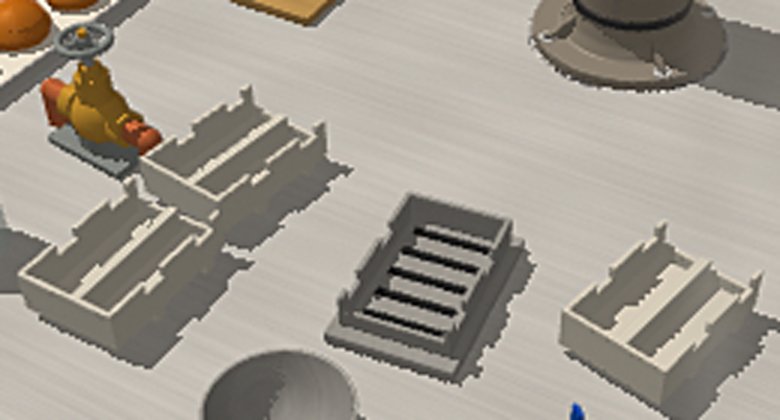

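The scene crop shows that all three white tubs have their low end toward the robot (posts at robot-side corners, crop (245,95), (660,230)). The rack's low end points away from the robot, with its high wall at crop (460,205). Next, enlarged crops to read the corners.

Run:
```python
import pickle; from h import *
F=pickle.load(open("f0.pkl","rb")); p=F["top"]["pixels"]
def c(x,y,w=100,h=75,s=4):
    im=cv2.resize(p[y:y+h,x:x+w,::-1],None,fx=s,fy=s,interpolation=2)
    for k in range(0,w,10): cv2.line(im,(k*s,0),(k*s,6 if k%50 else 12),(0,0,255),1)
    for k in range(0,h,10): cv2.line(im,(0,k*s),(6 if k%50 else 12,k*s),(0,0,255),1)
    cv2.rectangle(im,(0,0),(w*s-1,h*s-1),(0,0,0),1); return im
g=np.vstack([np.hstack([c(330,130),c(330,195)]),np.hstack([c(150,205),c(235,178,100,75)])])
cv2.imwrite("pics/grid.png",g)
cv2.imwrite("pics/grid2.png",np.hstack([c(410,185),c(75,190)]))
for t in("scene","top"):
    f=F[t];print(t,-R.from_rotvec(f["rvec"]).as_matrix().T@f["tvec"])
```

```text
scene [1.24528044 0.43586143 0.869609  ]
top [ 0.42187414 -0.00222146  1.05501418]
```

View pics/grid.png

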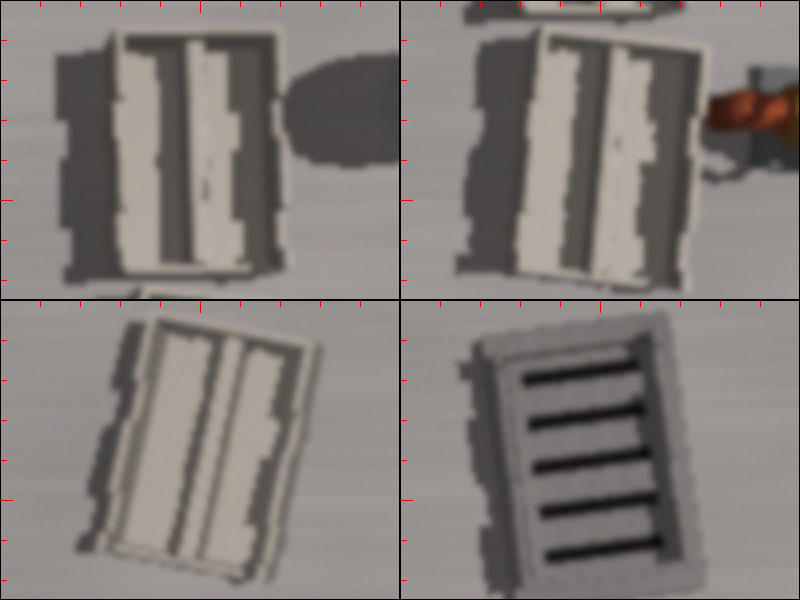

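View pics/grid2.png

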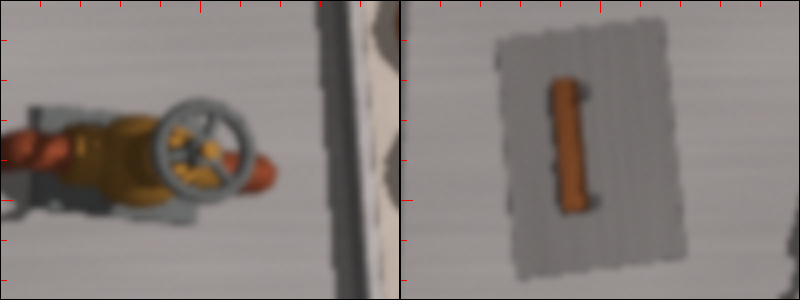

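Grid reading: the white tub rims A, B and C read well. Only the rack's base box outline is clear, so its rim needs more contrast. The wheel ring is at (461,222) and the cover bar at (117,226).

```bash
cat >> h.py <<'E'
def rect(f,pts,off,s,z):
    "crop corners high-left, high-right, low-right, low-left -> centre, low direction yaw(deg), sizes"
    P=np.array([ray(f,((x+.5)/s-.5+off[0],(y+.5)/s-.5+off[1]),z)[:2] for x,y in pts])
    d=(P[2]+P[3]-P[0]-P[1])/2; w=(P[1]+P[2]-P[0]-P[3])/2
    return P.mean(0).round(4), round(np.degrees(np.arctan2(d[1],d[0])),1), round(np.degrees(np.arctan2(w[1],w[0])),1),np.linalg.norm(d).round(4),np.linalg.norm(w).round(4)
E
python3 - <<'E'
import pickle; from h import *
F=pickle.load(open("f0.pkl","rb")); f=F["top"]
print("A",rect(f,[(115,31),(284,28),(287,270),(122,273)],(330,130),4,.056))
print("B",rect(f,[(141,27),(309,46),(290,291),(116,273)],(330,195),4,.056))
print("C",rect(f,[(150,18),(322,45),(270,282),(96,249)],(150,205),4,.056))
print("plate",rect(f,[(97,38),(264,18),(287,258),(120,280)],(75,190),4,.006))
print("bar",ray(f,(117.4,226.25),.041), "wheel",ray(f,(460.6,222.1),.137))
def c(p,x,y,w,h,s):
    im=cv2.resize(p[y:y+h,x:x+w,::-1],None,fx=s,fy=s,interpolation=2).astype(float)
    im=np.clip((im-60)*2,0,255).astype(np.uint8)
    for k in range(0,w,10): cv2.line(im,(k*s,0),(k*s,6 if k%50 else 12),(0,0,255),1)
    for k in range(0,h,10): cv2.line(im,(0,k*s),(6 if k%50 else 12,k*s),(0,0,255),1)
    return im
cv2.imwrite("pics/rack.png",np.hstack([c(f["pixels"],245,175,75,88,5),c(F["scene"]["pixels"],235,197,80,88,5)]))
E
```

```text
A (array([ 0.6317, -0.249 ]), np.float64(178.9), np.float64(-90.0), np.float64(0.1604), np.float64(0.1086))
B (array([ 0.4565, -0.2498]), np.float64(172.6), np.float64(-97.1), np.float64(0.1583), np.float64(0.1096))
C (array([0.4451, 0.2162]), np.float64(167.4), np.float64(-100.6), np.float64(0.1536), np.float64(0.1139))
plate (array([0.4904, 0.4444]), np.float64(-173.2), np.float64(-83.8), np.float64(0.1659), np.float64(0.1148))
bar [0.48908668 0.44327912 0.041     ] wheel [ 0.47933315 -0.41282548  0.137     ]
```

View pics/rack.png

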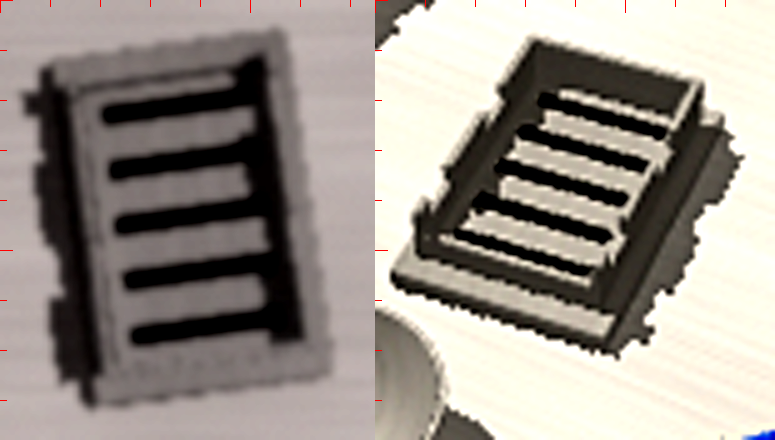

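Run:
```python
import pickle; from h import *
F=pickle.load(open("f0.pkl","rb")); f=F["top"]; s=F["scene"]
ra=rect(f,[(330,372),(92,405),(45,70),(285,32)],(245,175),5,.015); print("rack",ra)
c=ra[0]; a=np.radians(ra[1])
ex=np.array([np.cos(a),np.sin(a)]); ey=np.array([-ex[1],ex[0]])
def pts(c,ex,ey,L): return [list(c+ex*x+ey*y)+[z] for x,y,z in L]
L=[(-80,55,50),(-80,-55,50),(80,55,50),(80,-55,50),(95,65,15),(95,-65,15),(-95,65,15),(-95,-65,15)]
P=pts(c,ex,ey,np.array(L)/1000.)
for l,q,t in zip(L,proj(s,P),proj(f,P)): print(l,"scene crop",((q-[235,197]+.5)*5-.5+[375,0]).round(0),"top crop",((t-[245,175]+.5)*5-.5).round(0))
```

```text
rack (array([0.5051, 0.009 ]), np.float64(6.8), np.float64(97.5), np.float64(0.1839), np.float64(0.1301))
(-80, 55, 50) scene crop [708.  78.] top crop [102. 380.]
(-80, -55, 50) scene crop [534.  31.] top crop [313. 352.]
(80, 55, 50) scene crop [604. 266.] top crop [63. 76.]
(80, -55, 50) scene crop [416. 209.] top crop [271.  48.]
(95, 65, 15) scene crop [611. 335.] top crop [46. 62.]
(95, -65, 15) scene crop [391. 267.] top crop [283.  29.]
(-95, 65, 15) scene crop [730. 110.] top crop [ 91. 411.]
(-95, -65, 15) scene crop [529.  55.] top crop [332. 378.]
```

```bash
cat >> h.py <<'E'
def Rt(yaw):
    c,s=np.cos(np.radians(yaw)),np.sin(np.radians(yaw)); return np.array([[c,s,0],[s,-c,0],[0,0,-1]])
def plan(o,wps):
    "wps: (x,y,z,yaw,hand[,settle]); prints rows in tool axes, split into calls"
    p=np.array(o["tcp_pos"]); M=R.from_rotvec(o["orientation"]).as_matrix()
    for w in wps:
        t=np.array(w[:3]); T=Rt(w[3]); 
        rv=R.from_matrix(M.T@T).as_rotvec(); d=M.T@(t-p)
        n=int(np.ceil(max(abs(d).max()/.148,np.linalg.norm(rv)/np.radians(130),1e-9)))
        for k in range(n):
            M1=M@R.from_rotvec(rv/n).as_matrix(); dl=M.T@((t-p)/(n-k)); r1=rv/n
            rows=int(np.ceil(max(np.linalg.norm(dl)/.0417,np.degrees(np.linalg.norm(r1))/7.16)))+(w[5] if len(w)>5 and k==n-1 else 1)
            print(rows,"x",[w[4]]+[round(float(v),3) for v in np.r_[dl/.15,r1/np.pi]])
            M=M1; p=p+(t-p)/(n-k)
def st(o): 
    Rm=R.from_rotvec(o["orientation"]).as_matrix(); x=Rm[:,0]
    print("t",round(o["clock"],2),"tcp",np.round(o["tcp_pos"],4),"yaw",round(np.degrees(np.arctan2(x[1],x[0])),2),"F",np.round(o["contact_force"],1),"w",round(o["grip_width"],4),"j7",round(o["joints"][6],2))
E
python3 - <<'E'
from bench import r; from h import *
o=r.get_obs(); st(o)
plan(o,[(.4451,.2162,.13,167.4,.55,2),(.4451,.2162,.031,167.4,.55,3)])
E
```

```text
t 0.2 tcp [0.2063 0.6423 0.2417] yaw 162.19 F [-0.1  0.6 -0.3] w 0.0857 j7 -0.08
6 x [0.55, -0.795, -0.739, 0.249, -0.0, 0.0, -0.01]
6 x [0.55, -0.772, -0.763, 0.249, -0.0, 0.0, -0.01]
7 x [0.55, -0.749, -0.786, 0.248, -0.0, 0.0, -0.01]
6 x [0.55, 0.0, -0.0, 0.66, 0.0, 0.0, 0.0]
```

Emit:
send_rows([
  [0.55, -0.795, -0.739, 0.249, 0, 0, -0.01],
  [0.55, -0.795, -0.739, 0.249, 0, 0, -0.01],
  [0.55, -0.795, -0.739, 0.249, 0, 0, -0.01],
  [0.55, -0.795, -0.739, 0.249, 0, 0, -0.01],
  [0.55, -0.795, -0.739, 0.249, 0, 0, -0.01],
  [0.55, -0.795, -0.739, 0.249, 0, 0, -0.01],
])

```text
clock: 0.7
tcp_pos: [0.2881, 0.4977, 0.2045]
orientation: [0.445, 3.11, -0.003]
contact_force: [-0.2, 0.7, 0.5]
grip_width: 0.0466
```

Emit:
send_rows([
  [0.55, -0.772, -0.763, 0.249, 0, 0, -0.01],
  [0.55, -0.772, -0.763, 0.249, 0, 0, -0.01],
  [0.55, -0.772, -0.763, 0.249, 0, 0, -0.01],
  [0.55, -0.772, -0.763, 0.249, 0, 0, -0.01],
  [0.55, -0.772, -0.763, 0.249, 0, 0, -0.01],
  [0.55, -0.772, -0.763, 0.249, 0, 0, -0.01],
])

```text
clock: 1.2
tcp_pos: [0.3667, 0.3575, 0.1674]
orientation: [-0.394, -3.117, 0.001]
contact_force: [-0.6, 0.4, 0.8]
grip_width: 0.0471
```

Emit:
send_rows([
  [0.55, -0.749, -0.786, 0.248, 0, 0, -0.01],
  [0.55, -0.749, -0.786, 0.248, 0, 0, -0.01],
  [0.55, -0.749, -0.786, 0.248, 0, 0, -0.01],
  [0.55, -0.749, -0.786, 0.248, 0, 0, -0.01],
  [0.55, -0.749, -0.786, 0.248, 0, 0, -0.01],
  [0.55, -0.749, -0.786, 0.248, 0, 0, -0.01],
  [0.55, -0.749, -0.786, 0.248, 0, 0, -0.01],
  [0.55, -0.749, -0.786, 0.248, 0, 0, -0.01],
])

```text
clock: 1.87
tcp_pos: [0.4453, 0.22, 0.1308]
orientation: [0.333, 3.124, 0.003]
contact_force: [-0.1, 1.1, -0.2]
grip_width: 0.047
```

Run:
```python
from bench import r; from h import *
o=r.get_obs(); st(o)
plan(o,[(.4451,.2162,.031,167.4,.55,3)])
```

```text
t 1.87 tcp [0.4453 0.22   0.1308] yaw 167.83 F [-0.1  1.1 -0.2] w 0.047 j7 0.84
6 x [0.55, -0.004, -0.026, 0.666, 0.001, 0.0, 0.002]
```

Emit:
send_rows([
  [0.55, -0.004, -0.02, 0.2, 0, 0, 0],
  [0.55, -0.004, -0.02, 0.4, 0, 0, 0],
  [0.55, -0.004, -0.02, 0.55, 0, 0, 0],
  [0.55, -0.004, -0.02, 0.666, 0, 0, 0],
  [0.55, -0.004, -0.02, 0.666, 0, 0, 0],
  [0.55, -0.004, -0.02, 0.666, 0, 0, 0],
])

```text
clock: 2.37
tcp_pos: [0.4448, 0.2154, 0.0303]
orientation: [-0.335, -3.122, 0.0]
contact_force: [-0.0, 0.4, 0.7]
grip_width: 0.0466
```

Run:
```python
from bench import r; from h import *
o=r.get_obs(); st(o); F={n:r.grab_frame(n) for n in("scene","top")}
cv2.imwrite("pics/g1.png",np.hstack([cv2.resize(F["scene"]["pixels"][190:290,300:400,::-1],(400,400),interpolation=2),cv2.resize(F["top"]["pixels"][190:290,150:250,::-1],(400,400),interpolation=2)]))
```

```text
t 2.37 tcp [0.4448 0.2154 0.0303] yaw 167.76 F [-0.   0.4  0.7] w 0.0466 j7 0.87
```

View pics/g1.png

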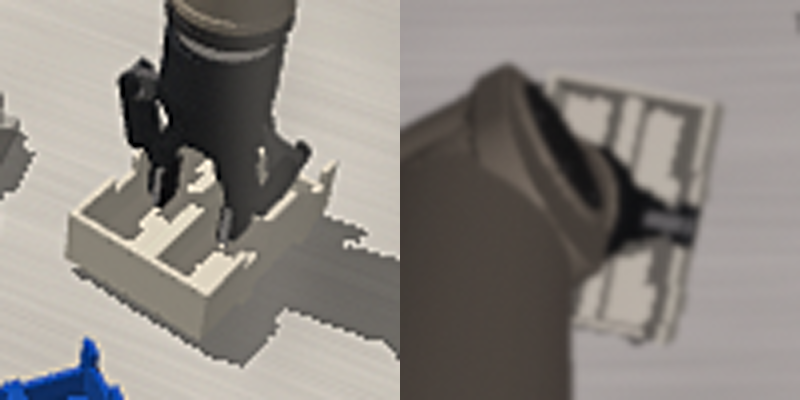

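Fingers straddle the partition of tub C cleanly (scene crop (160,190) and (230,230)). Now close.

Emit:
send_rows([
  [0, 0, 0, 0, 0, 0, 0],
  [0, 0, 0, 0, 0, 0, 0],
  [0, 0, 0, 0, 0, 0, 0],
  [0, 0, 0, 0, 0, 0, 0],
  [0, 0, 0, 0, 0, 0, 0],
  [0, 0, 0, 0, 0, 0, 0],
  [0, 0, 0, -0.2, 0, 0, 0],
  [0, 0, 0, -0.4, 0, 0, 0],
  [0, 0, 0, -0.6, 0, 0, 0],
  [0, 0, 0, -0.75, 0, 0, 0],
  [0, 0, 0, -0.75, 0, 0, 0],
], squeeze=70)

```text
clock: 3.38
tcp_pos: [0.4482, 0.215, 0.1476]
orientation: [0.34, 3.117, 0.008]
contact_force: [1.0, 0.3, -2.1]
grip_width: 0.0106
```

Run:
```python
from bench import r; from h import *
o=r.get_obs(); st(o)
plan(o,[(.506,.009,.145,187,0,3)])
```

```text
t 3.38 tcp [0.4482 0.215  0.1476] yaw 167.55 F [ 1.   0.3 -2.1] w 0.0106 j7 0.84
4 x [0, -0.336, -0.629, 0.007, 0.001, 0.001, -0.054]
6 x [0, -0.225, -0.677, 0.007, 0.001, 0.001, -0.054]
```

Emit:
send_rows([
  [0, -0.112, -0.21, 0, 0, 0, -0.018],
  [0, -0.224, -0.42, 0, 0, 0, -0.036],
  [0, -0.336, -0.629, 0.007, 0, 0, -0.054],
  [0, -0.336, -0.629, 0.007, 0, 0, -0.054],
])

```text
clock: 3.72
tcp_pos: [0.4754, 0.1027, 0.1413]
orientation: [-0.084, -3.14, 0.006]
contact_force: [-0.7, 0.1, -2.1]
grip_width: 0.0108
```

Emit:
send_rows([
  [0, -0.075, -0.22, 0, 0, 0, -0.018],
  [0, -0.15, -0.45, 0, 0, 0, -0.036],
  [0, -0.225, -0.677, 0.007, 0, 0, -0.054],
  [0, -0.225, -0.677, 0.007, 0, 0, -0.054],
  [0, -0.225, -0.677, 0.007, 0, 0, -0.054],
  [0, -0.225, -0.677, 0.007, 0, 0, -0.054],
  [0, -0.225, -0.677, 0.007, 0, 0, -0.054],
])

```text
clock: 4.3
tcp_pos: [0.503, 0.0092, 0.1405]
orientation: [0.195, -3.135, -0.001]
contact_force: [-0.2, 0.6, -1.2]
grip_width: 0.0106
```

Run:
```python
from bench import r; from h import *
o=r.get_obs(); st(o)
plan(o,[(.506,.009,.082,187,0,3)])
F={n:r.grab_frame(n) for n in("scene","top")}
cv2.imwrite("pics/g2.png",np.hstack([cv2.resize(F["scene"]["pixels"][150:280,210:340,::-1],(400,400),interpolation=2),cv2.resize(F["top"]["pixels"][165:275,230:340,::-1],(400,400),interpolation=2)]))
```

```text
t 4.3 tcp [0.503  0.0092 0.1405] yaw -172.89 F [-0.2  0.6 -1.2] w 0.0106 j7 1.62
5 x [0, -0.02, -0.004, 0.39, 0.0, -0.0, 0.001]
```

View pics/g2.png

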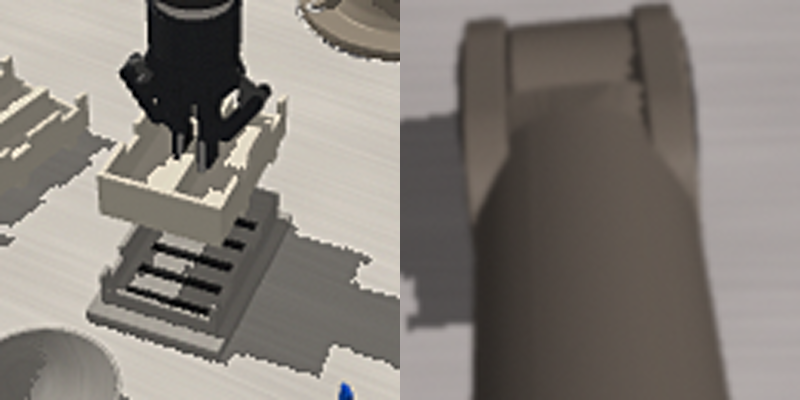

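Tub C hangs level over the rack with its low end toward the robot, opposite to the rack's. Lowering it.

Emit:
send_rows([
  [0, -0.02, 0, 0.1, 0, 0, 0],
  [0, -0.02, 0, 0.2, 0, 0, 0],
  [0, -0.02, 0, 0.28, 0, 0, 0],
  [0, -0.02, 0, 0.33, 0, 0, 0],
  [0, -0.02, 0, 0.36, 0, 0, 0],
  [0, -0.02, 0, 0.38, 0, 0, 0],
  [0, -0.02, 0, 0.4, 0, 0, 0],
  [0, -0.02, 0, 0.4, 0, 0, 0],
  [0, -0.02, 0, 0.4, 0, 0, 0],
])

```text
clock: 5.15
tcp_pos: [0.5068, 0.0086, 0.0818]
orientation: [-0.193, 3.135, 0.001]
contact_force: [-2.4, 0.9, 4.5]
grip_width: 0.0105
```

Run:
```python
from bench import r; from h import *
o=r.get_obs(); st(o)
```

```text
t 5.15 tcp [0.5068 0.0086 0.0818] yaw -172.95 F [-2.4  0.9  4.5] w 0.0105 j7 1.64
```

Emit:
send_rows([
  [0.5, 0, 0, 0, 0, 0, 0],
  [0.5, 0, 0, 0, 0, 0, 0],
  [0.5, 0, 0, 0, 0, 0, 0],
  [0.5, 0, 0, -0.2, 0, 0, 0],
  [0.5, 0, 0, -0.5, 0, 0, 0],
  [0.5, 0, 0, -0.7, 0, 0, 0],
  [0.5, 0, 0, -0.7, 0, 0, 0],
])

```text
clock: 5.73
tcp_pos: [0.5108, 0.0083, 0.1923]
orientation: [-0.191, 3.125, 0.002]
contact_force: [0.7, 0.3, 0.0]
grip_width: 0.0427
```

Run:
```python
from bench import r; from h import *
o=r.get_obs(); st(o)
plan(o,[(.4565,-.2498,.13,172.7,.55,3)])
```

```text
t 5.73 tcp [0.5108 0.0083 0.1923] yaw -173.01 F [0.7 0.3 0. ] w 0.0427 j7 1.61
5 x [0.55, 0.287, -0.832, 0.204, 0.0, 0.002, 0.04]
7 x [0.55, 0.18, -0.861, 0.206, 0.0, 0.002, 0.04]
```

Emit:
send_rows([
  [0.55, 0.287, -0.832, 0.204, 0, 0.002, 0.04],
  [0.55, 0.287, -0.832, 0.204, 0, 0.002, 0.04],
  [0.55, 0.287, -0.832, 0.204, 0, 0.002, 0.04],
  [0.55, 0.287, -0.832, 0.204, 0, 0.002, 0.04],
  [0.55, 0.287, -0.832, 0.204, 0, 0.002, 0.04],
])

```text
clock: 6.15
tcp_pos: [0.4775, -0.125, 0.1547]
orientation: [-0.016, -3.134, 0.003]
contact_force: [-0.2, 0.4, 0.1]
grip_width: 0.047
```

Emit:
send_rows([
  [0.55, 0.18, -0.861, 0.206, 0, 0.002, 0.04],
  [0.55, 0.18, -0.861, 0.206, 0, 0.002, 0.04],
  [0.55, 0.18, -0.861, 0.206, 0, 0.002, 0.04],
  [0.55, 0.18, -0.861, 0.206, 0, 0.002, 0.04],
  [0.55, 0.18, -0.861, 0.206, 0, 0.002, 0.04],
  [0.55, 0.18, -0.861, 0.206, 0, 0.002, 0.04],
  [0.55, 0.18, -0.861, 0.206, 0, 0.002, 0.04],
  [0.55, 0.18, -0.861, 0.206, 0, 0.002, 0.04],
  [0.55, 0.18, -0.861, 0.206, 0, 0.002, 0.04],
])

```text
clock: 6.9
tcp_pos: [0.4526, -0.2483, 0.1249]
orientation: [-0.196, -3.124, 0.0]
contact_force: [-0.4, -0.4, 0.6]
grip_width: 0.0469
```

Run:
```python
from bench import r; from h import *
import pickle
o=r.get_obs(); st(o)
plan(o,[(.4565,-.2498,.031,172.7,.55,3)])
F={n:r.grab_frame(n) for n in("scene","top")}; pickle.dump(F,open("f1.pkl","wb"))
def c(p,x,y,w,h,s):
    im=cv2.resize(p[y:y+h,x:x+w,::-1],None,fx=s,fy=s,interpolation=2)
    for k in range(0,w,10): cv2.line(im,(k*s,0),(k*s,6 if k%50 else 12),(0,0,255),1)
    for k in range(0,h,10): cv2.line(im,(0,k*s),(6 if k%50 else 12,k*s),(0,0,255),1)
    return im
cv2.imwrite("pics/p1.png",np.hstack([c(F["top"]["pixels"],245,170,80,95,5),c(F["scene"]["pixels"],235,175,80,95,5)]))
```

```text
t 6.9 tcp [ 0.4526 -0.2483  0.1249] yaw 172.81 F [-0.4 -0.4  0.6] w 0.0469 j7 1.97
6 x [0.55, -0.035, -0.006, 0.626, -0.0, -0.004, 0.001]
```

View pics/p1.png

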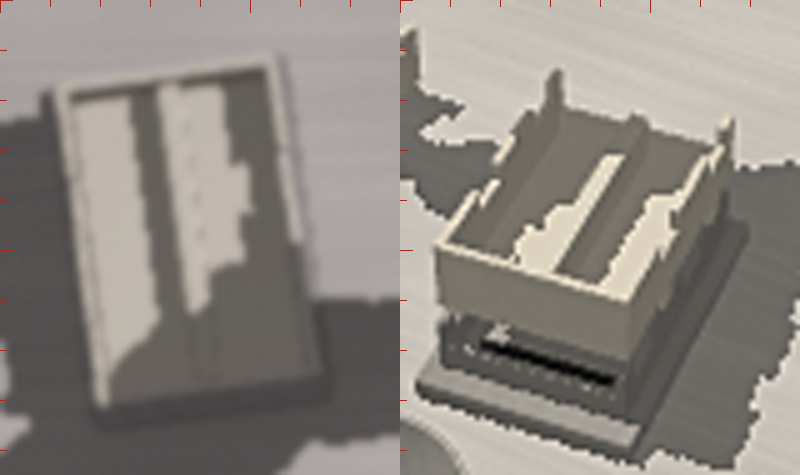

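Tub 1 stands square on the rack, low end opposite to the rack's; scene crop shows a gap under the lifted floor, i.e. ribs on rim. Checking its centre, then down on tub B.

Emit:
send_rows([
  [0.55, -0.035, -0.006, 0.2, 0, -0.004, 0],
  [0.55, -0.035, -0.006, 0.4, 0, -0.004, 0],
  [0.55, -0.035, -0.006, 0.55, 0, -0.004, 0],
  [0.55, -0.035, -0.006, 0.625, 0, -0.004, 0],
  [0.55, -0.035, -0.006, 0.625, 0, -0.004, 0],
  [0.55, -0.035, -0.006, 0.625, 0, -0.004, 0],
])

```text
clock: 7.5
tcp_pos: [0.4556, -0.2515, 0.031]
orientation: [-0.202, -3.135, 0.002]
contact_force: [0.0, -0.1, 0.5]
grip_width: 0.0469
```

Run:
```python
from bench import r; from h import *
import pickle
o=r.get_obs(); st(o)
F=pickle.load(open("f1.pkl","rb"))
m=rect(F["top"],[(57,88),(281,57),(325,385),(100,408)],(245,170),5,.106); print(m)
print(((proj(F["scene"],[[.506+.08*np.cos(a)*i-.055*np.sin(a)*j,.009+.08*np.sin(a)*i+.055*np.cos(a)*j,.106] for a in [np.radians(7)] for i in(1,-1) for j in (1,-1)])-[235,175]+.5)*5-.5+[400,0]).round())
```

```text
t 7.5 tcp [ 0.4556 -0.2515  0.031 ] yaw 172.64 F [ 0.  -0.1  0.5] w 0.0469 j7 2.04
(array([0.5028, 0.0066]), np.float64(-173.3), np.float64(-84.1), np.float64(0.1612), np.float64(0.1111))
[[630. 302.]
 [435. 246.]
 [735. 114.]
 [556.  68.]]
```

Emit:
send_rows([
  [0, 0, 0, 0, 0, 0, 0],
  [0, 0, 0, 0, 0, 0, 0],
  [0, 0, 0, 0, 0, 0, 0],
  [0, 0, 0, 0, 0, 0, 0],
  [0, 0, 0, 0, 0, 0, 0],
  [0, 0, 0, 0, 0, 0, 0],
  [0, 0, 0, -0.2, 0, 0, 0],
  [0, 0, 0, -0.4, 0, 0, 0],
  [0, 0, 0, -0.6, 0, 0, 0],
  [0, 0, 0, -0.8, 0, 0, 0],
  [0, 0, 0, -1, 0, 0, 0],
  [0, 0, 0, -1, 0, 0, 0],
])

```text
clock: 8.5
tcp_pos: [0.4585, -0.253, 0.1869]
orientation: [0.202, 3.125, -0.006]
contact_force: [0.8, -1.1, -1.1]
grip_width: 0.0105
```

Run:
```python
from bench import r; from h import *
o=r.get_obs(); st(o)
plan(o,[(.48,-.13,.195,60,0,1),(.5065,.0088,.195,7.05,0,3)])
```

```text
t 8.5 tcp [ 0.4585 -0.253   0.1869] yaw 172.6 F [ 0.8 -1.1 -1.1] w 0.0105 j7 1.95
17 x [0, -0.037, 0.832, -0.057, 0.003, 0.003, 0.626]
11 x [0, 0.89, -0.31, 0.0, -0.0, -0.0, 0.294]
```

Emit:
send_rows([
  [0, -0.005, 0.1, -0.05, 0.003, 0.003, 0.04],
  [0, -0.01, 0.2, -0.055, 0.003, 0.003, 0.08],
  [0, -0.014, 0.3, -0.055, 0.003, 0.003, 0.12],
  [0, -0.018, 0.4, -0.055, 0.003, 0.003, 0.16],
  [0, -0.022, 0.5, -0.055, 0.003, 0.003, 0.2],
  [0, -0.026, 0.6, -0.055, 0.003, 0.003, 0.24],
  [0, -0.03, 0.7, -0.055, 0.003, 0.003, 0.28],
  [0, -0.035, 0.8, -0.055, 0.003, 0.003, 0.32],
  [0, -0.037, 0.832, -0.057, 0.003, 0.003, 0.36],
  [0, -0.037, 0.832, -0.057, 0.003, 0.003, 0.4],
  [0, -0.037, 0.832, -0.057, 0.003, 0.003, 0.44],
  [0, -0.037, 0.832, -0.057, 0.003, 0.003, 0.48],
  [0, -0.037, 0.832, -0.057, 0.003, 0.003, 0.52],
  [0, -0.037, 0.832, -0.057, 0.003, 0.003, 0.56],
  [0, -0.037, 0.832, -0.057, 0.003, 0.003, 0.595],
  [0, -0.037, 0.832, -0.057, 0.003, 0.003, 0.626],
  [0, -0.037, 0.832, -0.057, 0.003, 0.003, 0.626],
  [0, -0.037, 0.832, -0.057, 0.003, 0.003, 0.626],
])

```text
clock: 10.0
tcp_pos: [0.4767, -0.1281, 0.189]
orientation: [-2.712, -1.57, 0.013]
contact_force: [0.1, 0.7, -1.3]
grip_width: 0.0106
```

Emit:
send_rows([
  [0, 0.12, -0.04, 0, 0, 0, 0.039],
  [0, 0.24, -0.08, 0, 0, 0, 0.078],
  [0, 0.36, -0.12, 0, 0, 0, 0.117],
  [0, 0.48, -0.16, 0, 0, 0, 0.156],
  [0, 0.6, -0.2, 0, 0, 0, 0.195],
  [0, 0.72, -0.25, 0, 0, 0, 0.234],
  [0, 0.82, -0.29, 0, 0, 0, 0.27],
  [0, 0.89, -0.31, 0, 0, 0, 0.294],
  [0, 0.89, -0.31, 0, 0, 0, 0.294],
  [0, 0.89, -0.31, 0, 0, 0, 0.294],
  [0, 0.89, -0.31, 0, 0, 0, 0.294],
])

```text
clock: 10.92
tcp_pos: [0.5033, 0.0095, 0.1892]
orientation: [-3.133, -0.197, 0.017]
contact_force: [-0.1, 0.1, -1.4]
grip_width: 0.0106
```

Run:
```python
from bench import r; from h import *
o=r.get_obs(); st(o)
plan(o,[(.5065,.0088,.138,7.05,0,3)])
```

```text
t 10.92 tcp [0.5033 0.0095 0.1892] yaw 7.19 F [-0.1  0.1 -1.4] w 0.0106 j7 -1.23
5 x [0, 0.024, 0.009, 0.341, -0.001, 0.003, 0.001]
```

Emit:
send_rows([
  [0, 0.012, 0.005, 0.1, 0, 0.003, 0],
  [0, 0.024, 0.009, 0.2, 0, 0.003, 0],
  [0, 0.024, 0.009, 0.26, 0, 0.003, 0],
  [0, 0.024, 0.009, 0.29, 0, 0.003, 0],
  [0, 0.024, 0.009, 0.31, 0, 0.003, 0],
  [0, 0.024, 0.009, 0.33, 0, 0.003, 0],
  [0, 0.024, 0.009, 0.345, 0, 0.003, 0],
  [0, 0.024, 0.009, 0.345, 0, 0.003, 0],
  [0, 0.024, 0.009, 0.345, 0, 0.003, 0],
])

```text
clock: 11.67
tcp_pos: [0.5071, 0.0095, 0.1382]
orientation: [-3.132, -0.193, 0.001]
contact_force: [-1.9, 0.3, 4.3]
grip_width: 0.0102
```

Run:
```python
from bench import r; from h import *
o=r.get_obs(); st(o)
```

```text
t 11.67 tcp [0.5071 0.0095 0.1382] yaw 7.04 F [-1.9  0.3  4.3] w 0.0102 j7 -1.15
```

Emit:
send_rows([
  [0.5, 0, 0, 0, 0, 0, 0],
  [0.5, 0, 0, 0, 0, 0, 0],
  [0.5, 0, 0, 0, 0, 0, 0],
  [0.5, 0, 0, -0.2, 0, 0, 0],
  [0.5, 0, 0, -0.4, 0, 0, 0],
  [0.5, 0, 0, -0.6, 0, 0, 0],
  [0.5, 0, 0, -0.6, 0, 0, 0],
])

```text
clock: 12.25
tcp_pos: [0.5102, 0.0089, 0.2322]
orientation: [-3.131, -0.191, -0.011]
contact_force: [0.7, 0.0, 0.5]
grip_width: 0.0429
```

Run:
```python
from bench import r; from h import *
o=r.get_obs(); st(o)
plan(o,[(.6317,-.249,.13,-1.0,.55,3)])
```

```text
t 12.25 tcp [0.5102 0.0089 0.2322] yaw 6.99 F [0.7 0.  0.5] w 0.0429 j7 -1.29
5 x [0.55, 0.295, 0.904, 0.339, -0.001, -0.001, 0.022]
7 x [0.55, 0.358, 0.881, 0.34, -0.001, -0.001, 0.022]
```

Emit:
send_rows([
  [0.55, 0.295, 0.904, 0.339, 0, 0, 0.022],
  [0.55, 0.295, 0.904, 0.339, 0, 0, 0.022],
  [0.55, 0.295, 0.904, 0.339, 0, 0, 0.022],
  [0.55, 0.295, 0.904, 0.339, 0, 0, 0.022],
  [0.55, 0.295, 0.904, 0.339, 0, 0, 0.022],
])

```text
clock: 12.67
tcp_pos: [0.5674, -0.1257, 0.1745]
orientation: [3.14, 0.074, -0.003]
contact_force: [0.1, -0.3, 0.3]
grip_width: 0.0471
```

Emit:
send_rows([
  [0.55, 0.358, 0.881, 0.34, 0, 0, 0.022],
  [0.55, 0.358, 0.881, 0.34, 0, 0, 0.022],
  [0.55, 0.358, 0.881, 0.34, 0, 0, 0.022],
  [0.55, 0.358, 0.881, 0.34, 0, 0, 0.022],
  [0.55, 0.358, 0.881, 0.34, 0, 0, 0.022],
  [0.55, 0.358, 0.881, 0.34, 0, 0, 0.022],
  [0.55, 0.358, 0.881, 0.34, 0, 0, 0.022],
  [0.55, 0.358, 0.881, 0.34, 0, 0, 0.022],
  [0.55, 0.358, 0.881, 0.34, 0, 0, 0.022],
])

```text
clock: 13.42
tcp_pos: [0.6284, -0.2466, 0.125]
orientation: [-3.137, 0.021, 0.001]
contact_force: [-0.8, 0.5, -0.3]
grip_width: 0.047
```

Run:
```python
from bench import r; from h import *
import pickle
o=r.get_obs(); st(o)
plan(o,[(.6317,-.249,.031,-1,.55,3)])
F={n:r.grab_frame(n) for n in("scene","top")}; pickle.dump(F,open("f2.pkl","wb"))
def c(p,x,y,w,h,s):
    im=cv2.resize(p[y:y+h,x:x+w,::-1],None,fx=s,fy=s,interpolation=2)
    for k in range(0,w,10): cv2.line(im,(k*s,0),(k*s,6 if k%50 else 12),(0,0,255),1)
    for k in range(0,h,10): cv2.line(im,(0,k*s),(6 if k%50 else 12,k*s),(0,0,255),1)
    return im
cv2.imwrite("pics/p2.png",np.hstack([c(F["top"]["pixels"],245,170,80,95,5),c(F["scene"]["pixels"],235,155,80,95,5)]))
```

```text
t 13.42 tcp [ 0.6284 -0.2466  0.125 ] yaw -0.77 F [-0.8  0.5 -0.3] w 0.047 j7 -0.84
6 x [0.55, 0.023, 0.018, 0.626, -0.001, 0.0, 0.001]
```

View pics/p2.png

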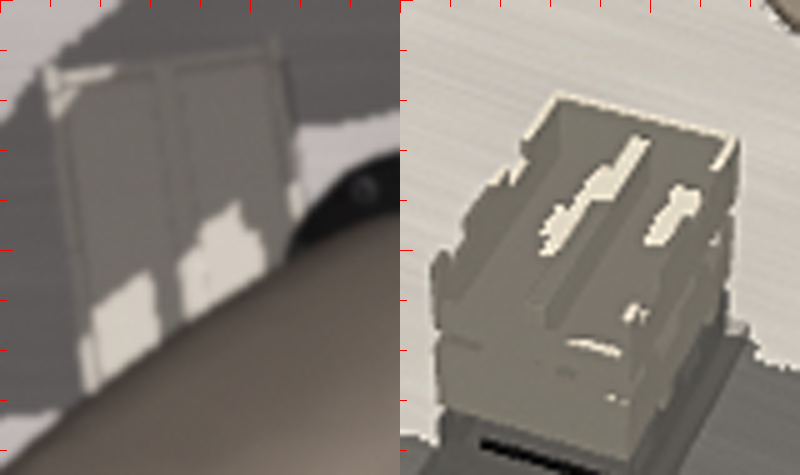

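Tub 2 stands on tub 1, high end now on the robot side (scene crop (560,95) to (738,140)), with a gap visible between them. Now down on tub A.

Emit:
send_rows([
  [0.55, 0.023, 0.018, 0.2, 0, 0, 0],
  [0.55, 0.023, 0.018, 0.4, 0, 0, 0],
  [0.55, 0.023, 0.018, 0.55, 0, 0, 0],
  [0.55, 0.023, 0.018, 0.626, 0, 0, 0],
  [0.55, 0.023, 0.018, 0.626, 0, 0, 0],
  [0.55, 0.023, 0.018, 0.626, 0, 0, 0],
])

```text
clock: 14.02
tcp_pos: [0.6314, -0.2509, 0.0311]
orientation: [-3.139, 0.024, 0.002]
contact_force: [0.0, -0.6, 1.1]
grip_width: 0.0469
```

Run:
```python
from bench import r; from h import *
import pickle
o=r.get_obs(); st(o)
F=pickle.load(open("f2.pkl","rb")); a=np.radians(7)
print(((proj(F["scene"],[[.506+.08*np.cos(a)*i-.055*np.sin(a)*j,.009+.08*np.sin(a)*i+.055*np.cos(a)*j,.162] for i in(1,-1) for j in (1,-1)])-[235,155]+.5)*5-.5+[400,0]).round())
```

```text
t 14.02 tcp [ 0.6314 -0.2509  0.0311] yaw -0.87 F [ 0.  -0.6  1.1] w 0.0469 j7 -0.78
[[630. 321.]
 [428. 266.]
 [739. 136.]
 [554.  90.]]
```

Prediction (739,136), (554,90) agrees with the picture. Grip tub A and lift.

Emit:
send_rows([
  [0, 0, 0, 0, 0, 0, 0],
  [0, 0, 0, 0, 0, 0, 0],
  [0, 0, 0, 0, 0, 0, 0],
  [0, 0, 0, 0, 0, 0, 0],
  [0, 0, 0, 0, 0, 0, 0],
  [0, 0, 0, 0, 0, 0, 0],
  [0, 0, 0, -0.2, 0, 0, 0],
  [0, 0, 0, -0.4, 0, 0, 0],
  [0, 0, 0, -0.6, 0, 0, 0],
  [0, 0, 0, -0.8, 0, 0, 0],
  [0, 0, 0, -1, 0, 0, 0],
  [0, 0, 0, -1, 0, 0, 0],
])

```text
clock: 15.02
tcp_pos: [0.6341, -0.2536, 0.1876]
orientation: [3.141, -0.025, 0.013]
contact_force: [0.6, -0.8, -1.1]
grip_width: 0.0107
```

Run:
```python
from bench import r; from h import *
o=r.get_obs(); st(o)
plan(o,[(.6,-.22,.255,0,0,1),(.5068,.009,.255,7.05,0,4)])
```

```text
t 15.02 tcp [ 0.6341 -0.2536  0.1876] yaw -0.93 F [ 0.6 -0.8 -1.1] w 0.0107 j7 -0.87
3 x [0, -0.227, -0.221, -0.451, 0.0, -0.003, -0.005]
4 x [0, -0.311, -0.763, 0.0, -0.0, -0.0, -0.02]
7 x [0, -0.263, -0.781, 0.0, -0.0, -0.0, -0.02]
```

Emit:
send_rows([
  [0, -0.1, -0.1, -0.22, 0, -0.003, -0.005],
  [0, -0.227, -0.221, -0.451, 0, -0.003, -0.005],
  [0, -0.227, -0.221, -0.451, 0, -0.003, -0.005],
  [0, -0.227, -0.221, -0.451, 0, -0.003, -0.005],
])

```text
clock: 15.35
tcp_pos: [0.5984, -0.2173, 0.2502]
orientation: [-3.138, -0.002, 0.011]
contact_force: [-0.5, 0.4, -2.0]
grip_width: 0.011
```

Emit:
send_rows([
  [0, -0.1, -0.25, 0, 0, 0, -0.007],
  [0, -0.2, -0.5, 0, 0, 0, -0.014],
  [0, -0.311, -0.763, 0, 0, 0, -0.02],
  [0, -0.311, -0.763, 0, 0, 0, -0.02],
])

```text
clock: 15.68
tcp_pos: [0.549, -0.0942, 0.2464]
orientation: [-3.13, -0.116, 0.027]
contact_force: [-0.1, 1.6, -2.9]
grip_width: 0.0106
```

Emit:
send_rows([
  [0, -0.09, -0.26, 0, 0, 0, -0.007],
  [0, -0.18, -0.52, 0, 0, 0, -0.014],
  [0, -0.23, -0.7, 0, 0, 0, -0.02],
  [0, -0.263, -0.781, 0, 0, 0, -0.02],
  [0, -0.263, -0.781, 0, 0, 0, -0.02],
  [0, -0.263, -0.781, 0, 0, 0, -0.02],
  [0, -0.263, -0.781, 0, 0, 0, -0.02],
  [0, -0.263, -0.781, 0, 0, 0, -0.02],
])

```text
clock: 16.35
tcp_pos: [0.5049, 0.0093, 0.2499]
orientation: [-3.133, -0.193, 0.017]
contact_force: [0.8, -0.3, -2.8]
grip_width: 0.0105
```

Run:
```python
from bench import r; from h import *
o=r.get_obs(); st(o)
plan(o,[(.5068,.009,.194,7.05,0,3)])
```

```text
t 16.35 tcp [0.5049 0.0093 0.2499] yaw 7.06 F [ 0.8 -0.3 -2.8] w 0.0105 j7 -1.32
5 x [0, 0.016, 0.005, 0.373, -0.001, 0.003, 0.0]
```

Emit:
send_rows([
  [0, 0.012, 0.003, 0.1, 0, 0.003, 0],
  [0, 0.016, 0.003, 0.2, 0, 0.003, 0],
  [0, 0.016, 0.003, 0.28, 0, 0.003, 0],
  [0, 0.016, 0.003, 0.32, 0, 0.003, 0],
  [0, 0.016, 0.003, 0.34, 0, 0.003, 0],
  [0, 0.016, 0.003, 0.36, 0, 0.003, 0],
  [0, 0.016, 0.003, 0.375, 0, 0.003, 0],
  [0, 0.016, 0.003, 0.375, 0, 0.003, 0],
  [0, 0.016, 0.003, 0.375, 0, 0.003, 0],
])

```text
clock: 17.1
tcp_pos: [0.507, 0.0108, 0.1944]
orientation: [-3.131, -0.197, -0.0]
contact_force: [0.8, -0.8, -1.2]
grip_width: 0.0105
```

Run:
```python
from bench import r; from h import *
o=r.get_obs(); st(o)
```

```text
t 17.1 tcp [0.507  0.0108 0.1944] yaw 7.2 F [ 0.8 -0.8 -1.2] w 0.0105 j7 -1.24
```

Emit:
send_rows([
  [0, 0, 0.01, 0.005, 0, 0, 0],
  [0, 0, 0.01, 0.01, 0, 0, 0],
  [0, 0, 0.01, 0.013, 0, 0, 0],
  [0, 0, 0.01, 0.013, 0, 0, 0],
])

```text
clock: 17.43
tcp_pos: [0.5079, 0.0105, 0.1941]
orientation: [-3.128, -0.198, -0.001]
contact_force: [-5.9, 3.8, 18.7]
grip_width: 0.0106
```

Run:
```python
from bench import r; from h import *
o=r.get_obs(); st(o)
```

```text
t 17.43 tcp [0.5079 0.0105 0.1941] yaw 7.25 F [-5.9  3.8 18.7] w 0.0106 j7 -1.23
```

Emit:
send_rows([
  [0, 0, 0, -0.01, 0, 0, 0],
  [0, 0, 0, -0.01, 0, 0, 0],
  [0.5, 0, 0, -0.01, 0, 0, 0],
  [0.5, 0, 0, -0.01, 0, 0, 0],
  [0.5, 0, 0, -0.01, 0, 0, 0],
  [0.5, 0, 0, -0.2, 0, 0, 0],
  [0.5, 0, 0, -0.4, 0, 0, 0],
  [0.5, 0, 0, -0.6, 0, 0, 0],
  [0.5, 0, 0, -0.6, 0, 0, 0],
])

```text
clock: 18.18
tcp_pos: [0.5097, 0.0083, 0.2867]
orientation: [-3.13, -0.196, -0.01]
contact_force: [0.8, -0.8, -0.0]
grip_width: 0.0426
```

Run:
```python
from bench import r; from h import *
o=r.get_obs(); st(o)
plan(o,[(.46,.29,.26,7,.6,3)])
```

```text
t 18.18 tcp [0.5097 0.0083 0.2867] yaw 7.15 F [ 0.8 -0.8 -0. ] w 0.0426 j7 -1.36
5 x [0.6, -0.048, -0.952, 0.094, -0.001, -0.001, 0.0]
7 x [0.6, -0.049, -0.952, 0.091, -0.001, -0.001, 0.0]
```

Emit:
send_rows([
  [0.6, -0.048, -0.952, 0, 0, 0, 0],
  [0.6, -0.048, -0.952, 0, 0, 0, 0],
  [0.6, -0.048, -0.952, 0, 0, 0, 0],
  [0.6, -0.048, -0.952, 0, 0, 0, 0],
  [0.6, -0.048, -0.952, 0, 0, 0, 0],
])

```text
clock: 18.6
tcp_pos: [0.4804, 0.1554, 0.2819]
orientation: [-3.129, -0.211, 0.003]
contact_force: [0.1, 0.1, -0.1]
grip_width: 0.0512
```

Emit:
send_rows([
  [0.6, -0.049, -0.952, 0.18, 0, 0, 0],
  [0.6, -0.049, -0.952, 0.18, 0, 0, 0],
  [0.6, -0.049, -0.952, 0.18, 0, 0, 0],
  [0.6, -0.049, -0.952, 0.18, 0, 0, 0],
  [0.6, -0.049, -0.952, 0.18, 0, 0, 0],
  [0.6, -0.049, -0.952, 0.18, 0, 0, 0],
  [0.6, -0.049, -0.952, 0.18, 0, 0, 0],
])

```text
clock: 19.18
tcp_pos: [0.4572, 0.2887, 0.2562]
orientation: [-3.132, -0.194, 0.002]
contact_force: [0.4, -0.3, 0.4]
grip_width: 0.0514
```

```bash
cat >> h.py <<'E'
def tick(p,x,y,w,h,s):
    im=cv2.resize(p[y:y+h,x:x+w,::-1],None,fx=s,fy=s,interpolation=2)
    for k in range(0,w,10): cv2.line(im,(k*s,0),(k*s,6 if k%50 else 12),(0,0,255),1)
    for k in range(0,h,10): cv2.line(im,(0,k*s),(6 if k%50 else 12,k*s),(0,0,255),1)
    return im
E
python3 - <<'E'
from bench import r; from h import *
import pickle
o=r.get_obs(); st(o)
F={n:r.grab_frame(n) for n in("scene","top")}; pickle.dump(F,open("f3.pkl","wb"))
def barmask(f):
    h=cv2.cvtColor(f["pixels"],cv2.COLOR_RGB2HSV); return h
a=tick(F["top"]["pixels"],245,165,80,75,5); b=tick(F["scene"]["pixels"],235,130,80,75,5)
c=tick(F["top"]["pixels"],75,175,80,45+0,5) ; 
cv2.imwrite("pics/p3.png",np.vstack([np.hstack([a,b]),np.hstack([tick(F["top"]["pixels"],70,185,100,75,4)[:224],tick(F["scene"]["pixels"],380,255,100,75,4)[:224]])]))
# bar by colour, limited to the cover's neighbourhood
for n,(x0,y0,x1,y1) in {"top":(80,175,165,285),"scene":(390,250,470,330)}.items():
    h=cv2.cvtColor(F[n]["pixels"],cv2.COLOR_RGB2HSV)[y0:y1,x0:x1]
    m=((h[...,1]>110)&(h[...,2]>60)&(h[...,0]<20)).astype(np.uint8)
    k,l,s,c=cv2.connectedComponentsWithStats(m); 
    for i in range(1,k):
        if s[i,4]>30: print(n,s[i],c[i]+[x0,y0],cv2.minAreaRect(np.argwhere(l==i)[:,::-1].astype(np.float32)), ray(F[n],c[i]+[x0,y0],.040)[:2])
E
```

```text
t 19.18 tcp [0.4572 0.2887 0.2562] yaw 7.08 F [ 0.4 -0.3  0.4] w 0.0514 j7 -1.87
top [26  0 26  4 71] [118.01408451 176.08450704] ((38.5, 1.5), (3.0, 25.0), 90.0) [0.62335272 0.44548104]
scene [ 34  25  10  27 143] [428.94405594 287.87412587] ((39.12201690673828, 37.92042922973633), (5.871298789978027, 26.060325622558594), 11.888657569885254) [0.50420192 0.4475011 ]
scene [  0  63  41  17 547] [406.72760512 322.10968921] ((20.0, 71.0), (16.0, 40.0), 90.0) [0.62595977 0.4274214 ]
```

View pics/p3.png

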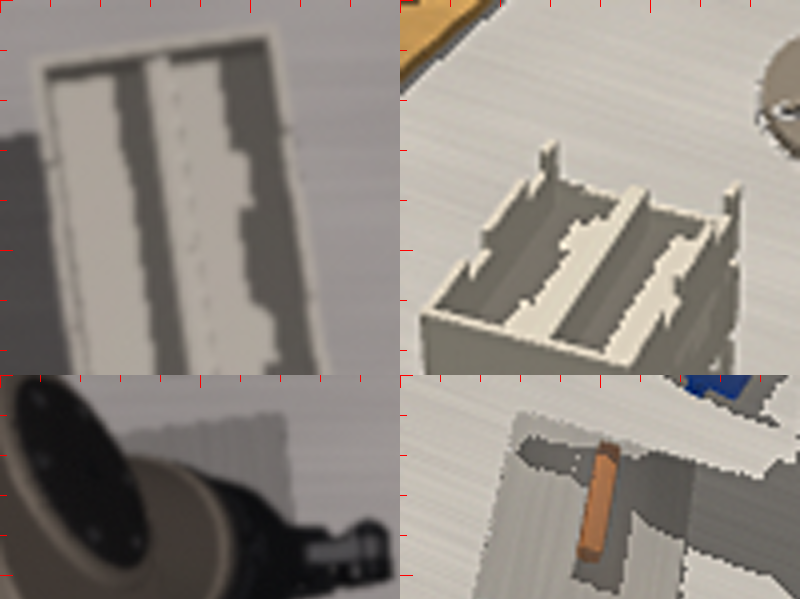

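Tub 3 on top, low end toward the robot, aligned. The cover is hidden in the top view here, so I compare the scene-view bar pixels with the first picture.

Run:
```python
from h import *
import pickle
for fn in("f0","f1","f3"):
    F=pickle.load(open(fn+".pkl","rb"))
    for n,(x0,y0,x1,y1) in {"top":(95,195,165,285),"scene":(410,250,470,318)}.items():
        h=cv2.cvtColor(F[n]["pixels"],cv2.COLOR_RGB2HSV)[y0:y1,x0:x1]
        m=((h[...,1]>110)&(h[...,2]>60)&(h[...,0]<20)).astype(np.uint8)
        k,l,s,c=cv2.connectedComponentsWithStats(m)
        for i in range(1,k):
            if s[i,4]>60:
                q=np.argwhere(l==i)[:,::-1]+[x0,y0]; W=np.array([ray(F[n],u,.0335)[:2] for u in q]); 
                _,_,v=np.linalg.svd(W-W.mean(0)); print(fn,n,s[i,4],c[i]+[x0,y0],W.mean(0).round(4),np.degrees(np.arctan2(v[0,1],v[0,0])).round(1))
F=pickle.load(open("f3.pkl","rb"));a=np.radians(7)
P=[[.5065+.08*np.cos(a)*i-.055*np.sin(a)*j,.009+.08*np.sin(a)*i+.055*np.cos(a)*j,.218] for i in(1,-1) for j in (1,-1)]
print(((proj(F["scene"],P)-[235,130]+.5)*5-.5+[400,0]).round(),((proj(F["top"],P)-[245,165]+.5)*5-.5).round())
```

```text
f0 top 202 [116.9009901  226.06435644] [0.4902 0.4479] -173.3
f0 scene 159 [429.31446541 285.93710692] [0.4915 0.4469] 5.5
f1 top 203 [116.91133005 226.        ] [0.4903 0.4479] -173.5
f1 scene 161 [429.31055901 286.11801242] [0.492 0.447] 5.7
f3 scene 143 [428.94405594 287.87412587] [0.498  0.4475] 5.9
[[630. 361.]
 [421. 305.]
 [743. 177.]
 [551. 132.]] [[ 33.  65.]
 [282.  31.]
 [ 81. 429.]
 [334. 394.]]
```

The cover has been knocked about 6 mm in +x, or the scene view shadows it (re-measured later). Tub 3's readings look slightly low against prediction, so I enlarge both views of the pile.

Run:
```python
from bench import r; from h import *
import pickle
F=pickle.load(open("f3.pkl","rb"))
a=np.radians(7)
def P(c,z): return [[c[0]+.08*np.cos(a)*i-.055*np.sin(a)*j,c[1]+.08*np.sin(a)*i+.055*np.cos(a)*j,z] for i,j in((1,1),(1,-1),(-1,-1),(-1,1))]
s=6
b=tick(F["scene"]["pixels"],237,150,68,100,s); t=tick(F["top"]["pixels"],247,165,65,100,s)
for z,col in ((.218,(0,200,0)),(.162,(255,0,0)),(.106,(255,0,255)),(.05,(0,200,255))):
    for im,n,off in((b,"scene",(237,150)),(t,"top",(247,165))):
        if n=="top" and z<.2: continue
        for q in ((proj(F[n],P((.5065,.009),z))-off+.5)*s-.5).round().astype(int): cv2.drawMarker(im,tuple(map(int,q)),col,cv2.MARKER_CROSS,13,1)
cv2.imwrite("pics/p4.png",np.hstack([b,t]))
```

```text
(no output)
```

View pics/p4.png

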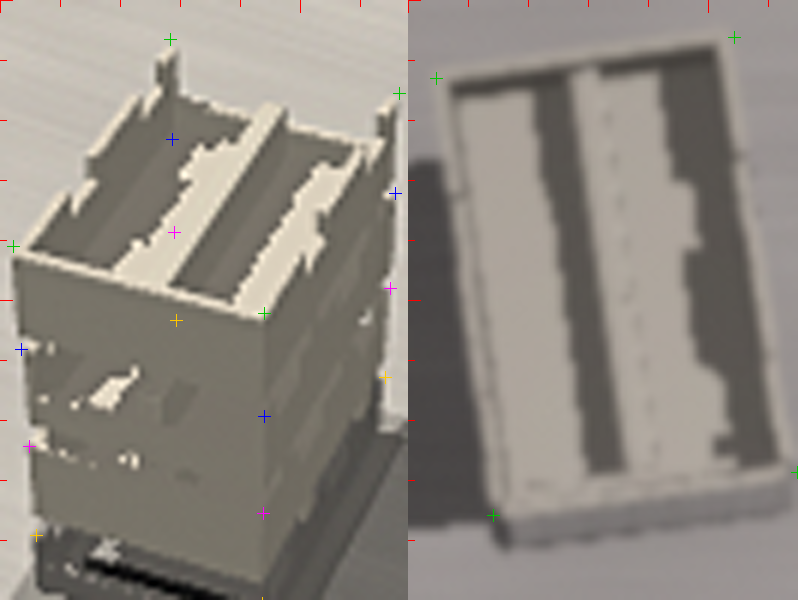

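The top-tub rim agrees with the predicted crosses to within 1–2 px, and the rib gaps are visible at (40,350) and (80,455), so the pile is not nested. On to the cover.

Run:
```python
from bench import r; from h import *
import pickle
F=pickle.load(open("f3.pkl","rb")); f=F["scene"]
h=cv2.cvtColor(f["pixels"],cv2.COLOR_RGB2HSV)[250:318,410:470]
for V in (30,60):
    m=((h[...,1]>90)&(h[...,2]>V)&(h[...,0]<20)); y,x=np.nonzero(m); print(V,m.sum(),x.mean()+410,y.mean()+250,y.min()+250,y.max()+250)
f0=pickle.load(open("f0.pkl","rb"))["scene"]
h=cv2.cvtColor(f0["pixels"],cv2.COLOR_RGB2HSV)[250:318,410:470]
m=((h[...,1]>90)&(h[...,2]>30)&(h[...,0]<20)); y,x=np.nonzero(m); print("f0",m.sum(),x.mean()+410,y.mean()+250,y.min()+250,y.max()+250)
o=r.get_obs(); st(o); plan(o,[(.491,.445,.1,6.7,.6,4)])
```

```text
30 198 427.24242424242425 290.25252525252523 272 317
60 198 427.24242424242425 290.25252525252523 272 317
f0 201 427.2985074626866 289.9004975124378 272 317
t 19.28 tcp [0.4574 0.2886 0.2565] yaw 7.01 F [ 0.5 -0.1  0.2] w 0.0513 j7 -1.87
4 x [0.6, 0.175, -0.502, 0.524, -0.001, 0.0, 0.001]
7 x [0.6, 0.174, -0.503, 0.523, -0.001, 0.0, 0.001]
```

Same pixels as at the start: the cover has not moved.

Emit:
send_rows([
  [0.6, 0.175, -0.502, 0.4, 0, 0, 0],
  [0.6, 0.175, -0.502, 0.4, 0, 0, 0],
  [0.6, 0.175, -0.502, 0.4, 0, 0, 0],
  [0.6, 0.175, -0.502, 0.4, 0, 0, 0],
])

```text
clock: 19.62
tcp_pos: [0.472, 0.371, 0.194]
orientation: [-3.132, -0.202, 0.005]
contact_force: [-0.8, -1.0, 0.0]
grip_width: 0.051
```

Emit:
send_rows([
  [0.6, 0.174, -0.503, 0.5, 0, 0, 0.001],
  [0.6, 0.174, -0.503, 0.647, 0, 0, 0.001],
  [0.6, 0.174, -0.503, 0.647, 0, 0, 0.001],
  [0.6, 0.174, -0.503, 0.647, 0, 0, 0.001],
  [0.6, 0.174, -0.503, 0.647, 0, 0, 0.001],
  [0.6, 0.174, -0.503, 0.647, 0, 0, 0.001],
  [0.6, 0.174, -0.503, 0.647, 0, 0, 0.001],
])

```text
clock: 20.2
tcp_pos: [0.4913, 0.4458, 0.1025]
orientation: [-3.13, -0.187, -0.003]
contact_force: [-0.5, 0.4, 0.5]
grip_width: 0.0513
```

Run:
```python
from bench import r; from h import *
o=r.get_obs(); st(o); plan(o,[(.491,.445,.027,6.7,.6,4)])
f=r.grab_frame("scene"); h=cv2.cvtColor(f["pixels"],cv2.COLOR_RGB2HSV)[250:318,410:470]
m=((h[...,1]>90)&(h[...,2]>30)&(h[...,0]<20)); y,x=np.nonzero(m); print(m.sum(),x.mean()+410,y.mean()+250,y.min()+250,y.max()+250)
cv2.imwrite("pics/c1.png",tick(f["pixels"],390,230,80,90,6))
```

```text
t 20.2 tcp [0.4913 0.4458 0.1025] yaw 6.85 F [-0.5  0.4  0.5] w 0.0513 j7 -1.87
6 x [0.6, -0.004, 0.008, 0.503, -0.002, -0.001, 0.001]
195 427.28205128205127 289.9794871794872 272 317
```

View pics/c1.png

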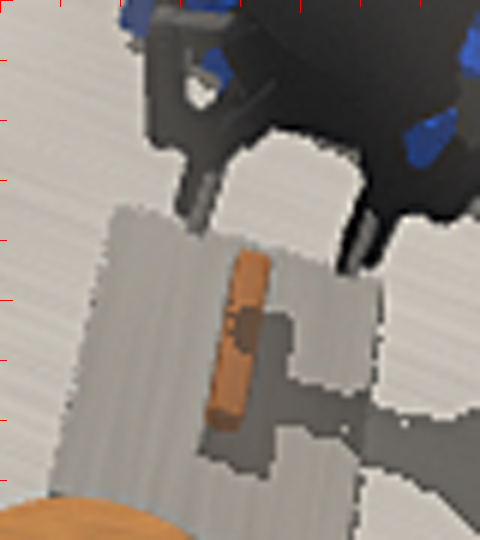

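Fingers straddle the bar (crop (200,230) and (355,270) above bar (238,340)). Descend and grip.

Emit:
send_rows([
  [0.6, 0, 0.008, 0.15, -0.002, -0.001, 0],
  [0.6, 0, 0.008, 0.3, -0.002, -0.001, 0],
  [0.6, 0, 0.008, 0.42, -0.002, -0.001, 0],
  [0.6, 0, 0.008, 0.5, -0.002, -0.001, 0],
  [0.6, 0, 0.008, 0.5, -0.002, -0.001, 0],
  [0.6, 0, 0.008, 0.5, -0.002, -0.001, 0],
])

```text
clock: 20.75
tcp_pos: [0.4899, 0.4464, 0.0259]
orientation: [3.134, 0.191, -0.005]
contact_force: [1.0, 0.9, -0.3]
grip_width: 0.0512
```

Emit:
send_rows([
  [0, 0, 0, 0, 0, 0, 0],
  [0, 0, 0, 0, 0, 0, 0],
  [0, 0, 0, 0, 0, 0, 0],
  [0, 0, 0, 0, 0, 0, 0],
  [0, 0, 0, 0, 0, 0, 0],
  [0, 0, 0, 0, 0, 0, 0],
  [0, 0, 0, 0, 0, 0, 0],
], squeeze=90)

```text
clock: 21.33
tcp_pos: [0.49, 0.4473, 0.0264]
orientation: [3.135, 0.192, -0.004]
contact_force: [-1.5, -0.2, 6.3]
grip_width: 0.0125
```

Emit:
send_rows([
  [0, 0, 0, -0.15, 0, 0, 0],
  [0, 0, 0, -0.35, 0, 0, 0],
  [0, 0, 0, -0.6, 0, 0, 0],
  [0, 0, 0, -0.85, 0, 0, 0],
  [0, 0, 0, -1, 0, 0, 0],
  [0, 0, 0, -1, 0, 0, 0],
])

```text
clock: 21.83
tcp_pos: [0.4925, 0.4484, 0.1805]
orientation: [-3.132, -0.192, -0.004]
contact_force: [1.4, -0.5, -4.1]
grip_width: 0.0129
```

Run:
```python
from bench import r; from h import *
o=r.get_obs(); st(o); plan(o,[(.491,.43,.295,7,0,2),(.507,.0093,.285,7.1,0,4)])
```

```text
t 21.83 tcp [0.4925 0.4484 0.1805] yaw 7.01 F [ 1.4 -0.5 -4.1] w 0.0129 j7 -1.92
5 x [0, -0.023, 0.118, -0.764, -0.001, -0.001, 0.0]
5 x [0, -0.079, 0.932, 0.022, 0.0, 0.0, -0.0]
5 x [0, -0.079, 0.932, 0.022, 0.0, 0.0, -0.0]
8 x [0, -0.08, 0.932, 0.022, 0.0, 0.0, -0.0]
```

Emit:
send_rows([
  [0, -0.01, 0.05, -0.25, 0, 0, 0],
  [0, -0.02, 0.118, -0.5, 0, 0, 0],
  [0, -0.023, 0.118, -0.764, 0, 0, 0],
  [0, -0.023, 0.118, -0.764, 0, 0, 0],
])

```text
clock: 22.17
tcp_pos: [0.4923, 0.4297, 0.2962]
orientation: [-3.131, -0.19, -0.006]
contact_force: [2.5, -0.0, -2.8]
grip_width: 0.012
```

Emit:
send_rows([
  [0, -0.02, 0.2, 0, 0, 0, 0],
  [0, -0.04, 0.45, 0, 0, 0, 0],
  [0, -0.06, 0.7, 0, 0, 0, 0],
  [0, -0.079, 0.932, 0, 0, 0, 0],
  [0, -0.079, 0.932, 0, 0, 0, 0],
])

```text
clock: 22.58
tcp_pos: [0.4947, 0.2792, 0.2883]
orientation: [3.13, 0.176, -0.011]
contact_force: [1.2, -2.0, -4.9]
grip_width: 0.0121
```

Emit:
send_rows([
  [0, -0.02, 0.25, 0, 0, 0, 0],
  [0, -0.04, 0.5, 0, 0, 0, 0],
  [0, -0.06, 0.75, 0, 0, 0, 0],
  [0, -0.079, 0.932, 0, 0, 0, 0],
  [0, -0.079, 0.932, 0, 0, 0, 0],
])

```text
clock: 23.0
tcp_pos: [0.4989, 0.1413, 0.2888]
orientation: [3.132, 0.178, -0.01]
contact_force: [0.9, -0.7, -3.9]
grip_width: 0.0121
```

Emit:
send_rows([
  [0, -0.02, 0.25, 0, 0, 0, 0],
  [0, -0.04, 0.5, 0, 0, 0, 0],
  [0, -0.06, 0.7, 0, 0, 0, 0],
  [0, -0.075, 0.85, 0.02, 0, 0, 0],
  [0, -0.08, 0.932, 0.022, 0, 0, 0],
  [0, -0.08, 0.932, 0.022, 0, 0, 0],
  [0, -0.08, 0.932, 0.022, 0, 0, 0],
  [0, -0.08, 0.932, 0.022, 0, 0, 0],
  [0, -0.08, 0.932, 0.022, 0, 0, 0],
])

```text
clock: 23.75
tcp_pos: [0.5048, 0.0103, 0.2865]
orientation: [3.134, 0.196, -0.008]
contact_force: [-0.5, -0.5, -5.2]
grip_width: 0.0123
```

Run:
```python
from bench import r; from h import *
import pickle
o=r.get_obs(); st(o); plan(o,[(.507,.009,.247,7.1,0,2)])
f=r.grab_frame("scene"); pickle.dump(f,open("f4.pkl","wb"))
z=o["tcp_pos"][2]-.0264; a=np.radians(7.1); c=(.507,.009)
im=tick(f["pixels"],215,110,110,95,6)
for zz,cc,hx,hy,col in((.218,(.507,.0095),.08,.055,(0,200,0)),(z+.006,o["tcp_pos"][:2],.083,.058,(0,0,255))):
    P=[[cc[0]+hx*np.cos(a)*i-hy*np.sin(a)*j,cc[1]+hx*np.sin(a)*i+hy*np.cos(a)*j,zz] for i,j in((1,1),(1,-1),(-1,-1),(-1,1))]
    for q in ((proj(f,P)-(215,110)+.5)*6-.5).round().astype(int): cv2.drawMarker(im,tuple(map(int,q)),col,cv2.MARKER_CROSS,13,1)
cv2.imwrite("pics/c2.png",im)
```

```text
t 23.75 tcp [0.5048 0.0103 0.2865] yaw 7.17 F [-0.5 -0.5 -5.2] w 0.0123 j7 -1.38
3 x [0, 0.015, 0.01, 0.263, 0.001, 0.002, 0.0]
```

View pics/c2.png

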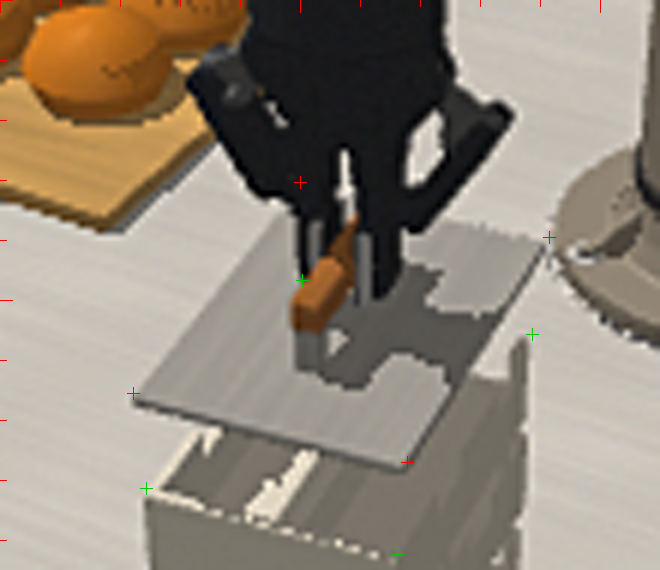

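The cover is square over the top tub. Its corners and the tub's sit equally just below their crosses. Lowering it.

Emit:
send_rows([
  [0, 0.012, 0.006, 0.08, 0, 0.002, 0],
  [0, 0.015, 0.006, 0.15, 0, 0.002, 0],
  [0, 0.015, 0.006, 0.2, 0, 0.002, 0],
  [0, 0.015, 0.006, 0.23, 0, 0.002, 0],
  [0, 0.015, 0.006, 0.25, 0, 0.002, 0],
  [0, 0.015, 0.006, 0.265, 0, 0.002, 0],
  [0, 0.015, 0.006, 0.28, 0, 0.002, 0],
  [0, 0.015, 0.006, 0.28, 0, 0.002, 0],
])

```text
clock: 24.47
tcp_pos: [0.5071, 0.0079, 0.2449]
orientation: [3.134, 0.193, 0.004]
contact_force: [0.8, -0.1, -3.9]
grip_width: 0.0125
```

Run:
```python
from bench import r; from h import *
o=r.get_obs(); st(o)
```

```text
t 24.47 tcp [0.5071 0.0079 0.2449] yaw 7.03 F [ 0.8 -0.1 -3.9] w 0.0125 j7 -1.32
```

Emit:
send_rows([
  [0, 0, -0.008, 0.006, 0, 0, 0],
  [0, 0, -0.008, 0.012, 0, 0, 0],
  [0, 0, -0.008, 0.018, 0, 0, 0],
  [0, 0, -0.008, 0.018, 0, 0, 0],
])

```text
clock: 24.8
tcp_pos: [0.5082, 0.009, 0.2441]
orientation: [3.135, 0.192, 0.007]
contact_force: [-2.9, -0.2, 10.0]
grip_width: 0.012
```

Run:
```python
from bench import r; from h import *
o=r.get_obs(); st(o)
```

```text
t 24.8 tcp [0.5082 0.009  0.2441] yaw 7.03 F [-2.9 -0.2 10. ] w 0.012 j7 -1.32
```

Emit:
send_rows([
  [0, 0, 0, -0.006, 0, 0, 0],
  [0, 0, 0, -0.006, 0, 0, 0],
  [0.55, 0, 0, -0.006, 0, 0, 0],
  [0.55, 0, 0, -0.006, 0, 0, 0],
  [0.55, 0, 0, -0.006, 0, 0, 0],
  [0.55, 0, 0, -0.15, 0, 0, 0],
  [0.55, 0, 0, -0.35, 0, 0, 0],
  [0.55, 0, 0, -0.5, 0, 0, 0],
  [0.55, 0, 0, -0.5, 0, 0, 0],
])

```text
clock: 25.55
tcp_pos: [0.5093, 0.009, 0.3214]
orientation: [-3.136, -0.192, -0.015]
contact_force: [1.1, 0.6, 0.4]
grip_width: 0.0469
```

Run:
```python
from bench import r; from h import *
import pickle
o=r.get_obs(); st(o)
F=pickle.load(open("f0.pkl","rb"))
def wheel(f,x0,y0,x1,y1):
    p=f["pixels"][y0:y1,x0:x1].astype(int); m=((p.max(2)-p.min(2)<14)&(p.max(2)<125)).astype(np.uint8)
    k,l,s,c=cv2.connectedComponentsWithStats(m); return [(s[i].tolist(),(s[i,0]+s[i,2]/2-.5+x0,s[i,1]+s[i,3]/2-.5+y0)) for i in range(1,k) if s[i,4]>40]
for n,b in(("top",(445,205,478,240)),("scene",(143,140,175,166))):
    for w in wheel(F[n],*b): print(n,w,ray(F[n],w[1],.135).round(4))
print(ray(F["scene"],(158,152.5),.135))
```

```text
t 25.55 tcp [0.5093 0.009  0.3214] yaw 7.01 F [1.1 0.6 0.4] w 0.0469 j7 -1.42
top ([0, 5, 29, 30, 377], (np.float64(459.0), np.float64(224.5))) [ 0.4738 -0.4096  0.135 ]
scene ([0, 0, 32, 26, 266], (np.float64(158.5), np.float64(152.5))) [ 0.4736 -0.4136  0.135 ]
[ 0.47436342 -0.41498489  0.135     ]
```

Cover released. Before approaching, I refine the wheel centre numerically: Hough circle in the top view, ring extents in the scene view.

Run:
```python
from bench import r; from h import *
import pickle
o=r.get_obs()
F={n:r.grab_frame(n) for n in("scene","top")}; pickle.dump(F,open("f5.pkl","wb"))
for nm,f in (("f5",F["top"]),("f0",pickle.load(open("f0.pkl","rb"))["top"])):
    x0,y0=430,190; g=cv2.cvtColor(f["pixels"][y0:255,x0:495],cv2.COLOR_RGB2GRAY)
    G=cv2.GaussianBlur(cv2.resize(g,None,fx=6,fy=6,interpolation=2),(0,0),3)
    c=cv2.HoughCircles(G,cv2.HOUGH_GRADIENT_ALT,1.5,30,param1=60,param2=.5,minRadius=55,maxRadius=95)
    if c is not None:
        for q in c[0][:3]:
            uv=((q[0]+.5)/6-.5+x0,(q[1]+.5)/6-.5+y0); print(nm,uv,q[2]/6,ray(f,uv,.137).round(4))
f=F["scene"]; p=f["pixels"][140:168,140:178].astype(int)
for row in p.sum(2)//3: print(" ".join("%3d"%v for v in row))
plan(o,[(.52,-.1,.3,-20,1,1),(.478,-.413,.2,-90,1,3)])
```

```text
103 103 183 250 241 135  52  80  91  88  88  88  85  82  79  74  68  64  62  57  54  50  73 131 131 121 135 246 231 149  91  91  96  99  98  98  99 101
 85  77  95 185 252 245  43  45  56  65  65  64  64  62  60  59  58  56  53  49  51  92 127 125 120 120 166 214 128  93  94  97  99  99  97 100  99  94
 90  83  75  94 185 253 246  71  43  47  51  52  55  54  52  52  51  49  50  93 128 124 122 117 129 230 146 104  93  94  98  99  97 100 101  97  91  99
 89  85  78  70  89 184 251 108 114  96  84  87  67  90  89  87  90 128 124 120 115 111 127 240 216 159  96  93  96  98  98  97 100 101  95 102 200 193
 89  83  79  73  56  75 179 246 241 240 107 113 113 113 112 112 111 112 109 124 241 239 221 157 105  98  94  98  99  97  95  98  96  94 100 199 198 192
 85  82  78  75  53  55  99 251 238 236 233 237 238 239 237 236 235 233 231 230 238 224 152  94  92  95  98  99  97 101 103  98  89  97 194 195 189 190
 83  80  76  65  58  52  60 170 239 231 229 229 230 231 232 234 235 235 235 223 205 151  92  92  96  99  98  96 101 100  94 103 204 195 195 188 187 187
 81  78  62  61  59  55  53 125 246 
[... 2639 characters left out ...]
  65  64  73 141 208 200 198 197 196 197 199 199 198 198 198
 97  97 101 104 102 100 110 190 220 211 203 200 199 200 144 123 107  64  71  71  72  70  69  69  71  63  82 210 195 194 196 198 198 198 197 198 199 199
 96 103 104 103 109 167 113 116 114 128 177 210 206 207 137 132 134  64  70  71  69  70  72  70  70  59  79 218 200 195 194 195 197 200 200 198 198 199
102  99  95 102 140 123 125 106 107 104 113 167 215 170 122  82 129  66  69  79 146  69  72  71  68  61  63 148 207 197 196 195 195 195 196 199 201 200
5 x [1, -0.019, 0.73, 0.143, -0.001, -0.003, 0.15]
5 x [1, 0.15, 0.686, 0.222, 0.0, 0.0, 0.13]
5 x [1, 0.409, 0.57, 0.222, 0.0, 0.0, 0.13]
7 x [1, 0.602, 0.361, 0.222, 0.0, 0.0, 0.13]
```

Emit:
send_rows([
  [0.6, -0.019, 0.73, 0, 0, 0, 0.15],
  [0.6, -0.019, 0.73, 0, 0, 0, 0.15],
  [0.6, -0.019, 0.73, 0, 0, 0, 0.15],
  [0.6, -0.019, 0.73, 0, 0, 0, 0.15],
  [0.6, -0.019, 0.73, 0, 0, 0, 0.15],
  [0.6, -0.019, 0.73, 0, 0, 0, 0.15],
])

```text
clock: 26.15
tcp_pos: [0.5169, -0.0993, 0.3163]
orientation: [3.093, -0.54, 0.001]
contact_force: [0.6, 0.1, 0.5]
grip_width: 0.0512
```

Emit:
send_rows([
  [1, 0.15, 0.686, 0.222, 0, 0, 0.13],
  [1, 0.15, 0.686, 0.222, 0, 0, 0.13],
  [1, 0.15, 0.686, 0.222, 0, 0, 0.13],
  [1, 0.15, 0.686, 0.222, 0, 0, 0.13],
  [1, 0.15, 0.686, 0.222, 0, 0, 0.13],
])

```text
clock: 26.57
tcp_pos: [0.5027, -0.2044, 0.2832]
orientation: [2.918, -1.16, 0.001]
contact_force: [-0.0, 1.0, -0.0]
grip_width: 0.0853
```

Emit:
send_rows([
  [1, 0.409, 0.57, 0.222, 0, 0, 0.13],
  [1, 0.409, 0.57, 0.222, 0, 0, 0.13],
  [1, 0.409, 0.57, 0.222, 0, 0, 0.13],
  [1, 0.409, 0.57, 0.222, 0, 0, 0.13],
  [1, 0.409, 0.57, 0.222, 0, 0, 0.13],
])

```text
clock: 26.98
tcp_pos: [0.4895, -0.308, 0.2501]
orientation: [2.625, -1.726, 0.002]
contact_force: [0.6, 0.4, -0.4]
grip_width: 0.0856
```

Emit:
send_rows([
  [1, 0.602, 0.361, 0.222, 0, 0, 0.13],
  [1, 0.602, 0.361, 0.222, 0, 0, 0.13],
  [1, 0.602, 0.361, 0.222, 0, 0, 0.13],
  [1, 0.602, 0.361, 0.222, 0, 0, 0.13],
  [1, 0.602, 0.361, 0.222, 0, 0, 0.13],
  [1, 0.602, 0.361, 0.222, 0, 0, 0.13],
  [1, 0.602, 0.361, 0.222, 0, 0, 0.13],
  [1, 0.602, 0.361, 0.222, 0, 0, 0.13],
])

```text
clock: 27.65
tcp_pos: [0.4768, -0.4111, 0.2182]
orientation: [-2.222, 2.217, -0.004]
contact_force: [0.4, 0.1, 0.2]
grip_width: 0.0855
```

Run:
```python
from bench import r; from h import *
import pickle
o=r.get_obs(); st(o); plan(o,[(.478,-.413,.15,-90,1,3)])
F=pickle.load(open("f5.pkl","rb")); print(ray(F["scene"],(157.6,152.7),.136))
# where would the ring show in each view if it were at (.478,-.413,.136)
print(proj(F["scene"],[[.478,-.413,.136]]),proj(F["top"],[[.478,-.413,.136]]))
# cover check, top view, arm clear of it?
f=r.grab_frame("top"); fs=r.grab_frame("scene"); pickle.dump((f,fs),open("f6.pkl","wb"))
```

```text
t 27.65 tcp [ 0.4768 -0.4111  0.2182] yaw -89.87 F [0.4 0.1 0.2] w 0.0855 j7 -1.92
5 x [1, 0.013, -0.006, 0.455, -0.001, -0.0, 0.001]
[ 0.47685108 -0.41416548  0.136     ]
[[157.64059869 152.98874806]] [[460.51913834 222.69199136]]
```

Emit:
send_rows([
  [1, 0.013, -0.006, 0.2, 0, 0, 0],
  [1, 0.013, -0.006, 0.4, 0, 0, 0],
  [1, 0.013, -0.006, 0.5, 0, 0, 0],
  [1, 0.013, -0.006, 0.58, 0, 0, 0],
  [1, 0.013, -0.006, 0.65, 0, 0, 0],
  [1, 0.013, -0.006, 0.65, 0, 0, 0],
  [1, 0.013, -0.006, 0.65, 0, 0, 0],
])

```text
clock: 28.33
tcp_pos: [0.4766, -0.4153, 0.1209]
orientation: [-2.218, 2.224, -0.005]
contact_force: [-0.4, -0.2, 1.1]
grip_width: 0.0852
```

Run:
```python
from bench import r; from h import *
o=r.get_obs(); st(o)
```

```text
t 28.33 tcp [ 0.4766 -0.4153  0.1209] yaw -90.17 F [-0.4 -0.2  1.1] w 0.0852 j7 -1.84
```

Emit:
send_rows([
  [0.5, -0.014, 0, 0, 0, 0, 0],
  [0.5, -0.014, 0, 0, 0, 0, 0],
  [0.5, -0.014, 0, 0, 0, 0, 0],
  [0.5, -0.014, 0, 0, 0, 0, 0],
  [0.5, -0.014, 0, 0, 0, 0, 0],
  [0.5, -0.014, 0, 0, 0, 0, 0],
], squeeze=25)

```text
clock: 28.83
tcp_pos: [0.4797, -0.4135, 0.1227]
orientation: [-2.218, 2.22, -0.013]
contact_force: [5.2, 0.0, 5.2]
grip_width: 0.0599
```

Run:
```python
from bench import r; from h import *
o=r.get_obs(); st(o); print(o["moment"])
```

```text
t 28.83 tcp [ 0.4797 -0.4135  0.1227] yaw -90.07 F [5.2 0.  5.2] w 0.0599 j7 -1.84
[ 0.15100449 -1.02918744  0.06849683]
```

Emit:
send_rows([
  [0.5, 0, -0.023, 0, 0, 0, 0],
  [0.5, 0, -0.023, 0, 0, 0, 0],
  [0.5, 0, -0.023, -0.002, 0, 0, -0.039],
  [0.5, 0, -0.023, -0.004, 0, 0, -0.078],
  [0.5, 0, -0.023, -0.006, 0, 0, -0.117],
  [0.5, 0, -0.023, -0.008, 0, 0, -0.156],
  [0.5, 0, -0.023, -0.01, 0, 0, -0.195],
  [0.5, 0, -0.023, -0.012, 0, 0, -0.234],
  [0.5, 0, -0.023, -0.015, 0, 0, -0.273],
  [0.5, 0, -0.023, -0.015, 0, 0, -0.273],
], squeeze=40)

```text
clock: 29.67
tcp_pos: [0.4806, -0.4131, 0.125]
orientation: [-2.945, 1.092, -0.009]
contact_force: [-0.9, 2.9, 9.0]
grip_width: 0.0594
```

Run:
```python
from bench import r; from h import *
o=r.get_obs(); st(o); print(o["moment"])
```

```text
t 29.67 tcp [ 0.4806 -0.4131  0.125 ] yaw -40.68 F [-0.9  2.9  9. ] w 0.0594 j7 -1.14
[0.82707455 0.12770484 0.09130849]
```

Emit:
send_rows([
  [0.5, 0, 0, -0.013, 0, 0, -0.02],
  [0.5, 0, 0, -0.016, 0, 0, -0.058],
  [0.5, 0, 0, -0.018, 0, 0, -0.096],
  [0.5, 0, 0, -0.02, 0, 0, -0.134],
  [0.5, 0, 0, -0.022, 0, 0, -0.172],
  [0.5, 0, 0, -0.024, 0, 0, -0.21],
  [0.5, 0, 0, -0.026, 0, 0, -0.248],
  [0.5, 0, 0, -0.028, 0, 0, -0.286],
  [0.5, 0, 0, -0.03, 0, 0, -0.324],
  [0.5, 0, 0, -0.032, 0, 0, -0.362],
  [0.5, 0, 0, -0.034, 0, 0, -0.4],
  [0.5, 0, 0, -0.036, 0, 0, -0.438],
  [0.5, 0, 0, -0.038, 0, 0, -0.476],
  [0.5, 0, 0, -0.04, 0, 0, -0.514],
  [0.5, 0, 0, -0.042, 0, 0, -0.552],
  [0.5, 0, 0, -0.044, 0, 0, -0.59],
  [0.5, 0, 0, -0.046, 0, 0, -0.628],
  [0.5, 0, 0, -0.048, 0, 0, -0.666],
  [0.5, 0, 0, -0.05, 0, 0, -0.704],
  [0.5, 0, 0, -0.05, 0, 0, -0.704],
])

```text
clock: 31.33
tcp_pos: [0.4797, -0.4115, 0.1307]
orientation: [2.296, 2.144, 0.003]
contact_force: [-1.0, 4.7, 2.7]
grip_width: 0.0592
```

Run:
```python
from bench import r; from h import *
o=r.get_obs(); st(o); print(o["moment"])
```

```text
t 31.33 tcp [ 0.4797 -0.4115  0.1307] yaw 86.07 F [-1.   4.7  2.7] w 0.0592 j7 0.69
[1.00621414 0.46558626 0.11615872]
```

Emit:
send_rows([
  [0.5, 0.01, 0, -0.002, 0, 0, -0.037],
  [0.5, 0.01, 0, -0.004, 0, 0, -0.074],
  [0.5, 0.01, 0, -0.006, 0, 0, -0.111],
  [0.5, 0.01, 0, -0.008, 0, 0, -0.148],
  [0.5, 0.01, 0, -0.01, 0, 0, -0.185],
  [0.5, 0.01, 0, -0.012, 0, 0, -0.222],
  [0.5, 0.01, 0, -0.014, 0, 0, -0.259],
  [0.5, 0.01, 0, -0.016, 0, 0, -0.296],
  [0.5, 0.01, 0, -0.018, 0, 0, -0.333],
  [0.5, 0.01, 0, -0.02, 0, 0, -0.37],
  [0.5, 0.01, 0, -0.022, 0, 0, -0.407],
  [0.5, 0.01, 0, -0.024, 0, 0, -0.444],
  [0.5, 0.01, 0, -0.026, 0, 0, -0.481],
  [0.5, 0.01, 0, -0.028, 0, 0, -0.518],
  [0.5, 0.01, 0, -0.03, 0, 0, -0.555],
  [0.5, 0.01, 0, -0.032, 0, 0, -0.592],
  [0.5, 0.01, 0, -0.034, 0, 0, -0.629],
  [0.5, 0.01, 0, -0.036, 0, 0, -0.66],
  [0.5, 0.01, 0, -0.036, 0, 0, -0.66],
])

```text
clock: 32.92
tcp_pos: [0.4789, -0.4129, 0.1361]
orientation: [-0.668, 3.069, -0.005]
contact_force: [-2.4, -0.8, 0.8]
grip_width: 0.0592
```

Run:
```python
from bench import r; from h import *
o=r.get_obs(); st(o); print(o["moment"])
```

```text
t 32.92 tcp [ 0.4789 -0.4129  0.1361] yaw -155.42 F [-2.4 -0.8  0.8] w 0.0592 j7 2.48
[-0.44146161  0.43191434  0.11485562]
```

Emit:
send_rows([
  [0.5, 0, 0, -0.002, 0, 0, -0.04],
  [0.5, 0, 0, -0.004, 0, 0, -0.08],
  [0.5, 0, 0, -0.006, 0, 0, -0.115],
  [0.5, 0, 0, -0.006, 0, 0, -0.115],
  [1, 0, 0, -0.006, 0, 0, -0.115],
  [1, 0, 0, -0.006, 0, 0, -0.115],
  [1, 0, 0, -0.006, 0, 0, -0.115],
  [1, 0, 0, -0.006, 0, 0, -0.115],
])

```text
clock: 33.58
tcp_pos: [0.4805, -0.411, 0.1366]
orientation: [-1.204, 2.899, -0.004]
contact_force: [0.2, -0.7, 0.1]
grip_width: 0.0854
```

Run:
```python
from bench import r; from h import *
o=r.get_obs(); st(o); plan(o,[(.4795,-.4125,.137,110,1,1),(.4795,-.4125,.137,10,1,1),(.4795,-.4125,.137,-30,1,3)])
```

```text
t 33.58 tcp [ 0.4805 -0.411   0.1366] yaw -134.88 F [ 0.2 -0.7  0.1] w 0.0854 j7 2.79
18 x [1, 0.012, -0.003, -0.002, -0.0, 0.001, 0.64]
15 x [1, 0.0, 0.0, 0.0, 0.0, 0.0, 0.556]
9 x [1, 0.0, 0.0, 0.0, -0.0, 0.0, 0.222]
```

Emit:
send_rows([
  [1, 0.012, -0.003, -0.002, 0, 0, 0.64],
  [1, 0.012, -0.003, -0.002, 0, 0, 0.64],
  [1, 0.012, -0.003, -0.002, 0, 0, 0.64],
  [1, 0.012, -0.003, -0.002, 0, 0, 0.64],
  [1, 0.012, -0.003, -0.002, 0, 0, 0.64],
  [1, 0.012, -0.003, -0.002, 0, 0, 0.64],
  [1, 0.012, -0.003, -0.002, 0, 0, 0.64],
  [1, 0.012, -0.003, -0.002, 0, 0, 0.64],
  [1, 0.012, -0.003, -0.002, 0, 0, 0.64],
  [1, 0.012, -0.003, -0.002, 0, 0, 0.64],
  [1, 0.012, -0.003, -0.002, 0, 0, 0.64],
  [1, 0.012, -0.003, -0.002, 0, 0, 0.64],
  [1, 0.012, -0.003, -0.002, 0, 0, 0.64],
  [1, 0.012, -0.003, -0.002, 0, 0, 0.64],
  [1, 0.012, -0.003, -0.002, 0, 0, 0.64],
  [1, 0.012, -0.003, -0.002, 0, 0, 0.64],
  [1, 0.012, -0.003, -0.002, 0, 0, 0.64],
  [1, 0.012, -0.003, -0.002, 0, 0, 0.64],
])

```text
clock: 35.08
tcp_pos: [0.4795, -0.4125, 0.1368]
orientation: [1.797, 2.574, 0.0]
contact_force: [-0.7, 0.5, 0.4]
grip_width: 0.0851
```

Emit:
send_rows([
  [1, 0, 0, 0, 0, 0, 0.74],
  [1, 0, 0, 0, 0, 0, 0.74],
  [1, 0, 0, 0, 0, 0, 0.74],
  [1, 0, 0, 0, 0, 0, 0.74],
  [1, 0, 0, 0, 0, 0, 0.74],
  [1, 0, 0, 0, 0, 0, 0.74],
  [1, 0, 0, 0, 0, 0, 0.74],
  [1, 0, 0, 0, 0, 0, 0.74],
  [1, 0, 0, 0, 0, 0, 0.74],
  [1, 0, 0, 0, 0, 0, 0.74],
  [1, 0, 0, 0, 0, 0, 0.74],
  [1, 0, 0, 0, 0, 0, 0.74],
  [1, 0, 0, 0, 0, 0, 0.74],
  [1, 0, 0, 0, 0, 0, 0.74],
  [1, 0, 0, 0, 0, 0, 0.74],
  [1, 0, 0, 0, 0, 0, 0.74],
  [1, 0, 0, 0, 0, 0, 0.74],
  [1, 0, 0, 0, 0, 0, 0.74],
  [1, 0, 0, 0, 0, 0, 0.74],
  [1, 0, 0, 0, 0, 0, 0.74],
])

```text
clock: 36.75
tcp_pos: [0.4793, -0.4126, 0.1365]
orientation: [3.077, -0.63, 0.003]
contact_force: [-0.7, 0.3, -0.6]
grip_width: 0.0854
```

Run:
```python
from bench import r; from h import *
o=r.get_obs(); st(o); plan(o,[(.4798,-.412,.137,-20,1,1)])
```

```text
t 36.75 tcp [ 0.4793 -0.4126  0.1365] yaw -23.15 F [-0.7  0.3 -0.6] w 0.0854 j7 -0.91
2 x [1, 0.002, -0.005, -0.004, 0.0, -0.001, -0.018]
```

Emit:
send_rows([
  [0.5, 0, 0, 0, 0, 0, 0],
  [0.5, 0, 0, 0, 0, 0, 0],
  [0.5, 0, 0, 0, 0, 0, 0],
  [0.5, 0, 0, 0, 0, 0, 0],
  [0.5, 0, 0, -0.002, 0, 0, -0.037],
  [0.5, 0, 0, -0.004, 0, 0, -0.074],
  [0.5, 0, 0, -0.006, 0, 0, -0.111],
  [0.5, 0, 0, -0.008, 0, 0, -0.148],
  [0.5, 0, 0, -0.01, 0, 0, -0.185],
  [0.5, 0, 0, -0.012, 0, 0, -0.222],
  [0.5, 0, 0, -0.014, 0, 0, -0.259],
  [0.5, 0, 0, -0.016, 0, 0, -0.296],
  [0.5, 0, 0, -0.018, 0, 0, -0.333],
  [0.5, 0, 0, -0.02, 0, 0, -0.37],
  [0.5, 0, 0, -0.022, 0, 0, -0.407],
  [0.5, 0, 0, -0.024, 0, 0, -0.444],
  [0.5, 0, 0, -0.026, 0, 0, -0.481],
  [0.5, 0, 0, -0.028, 0, 0, -0.518],
  [0.5, 0, 0, -0.03, 0, 0, -0.555],
  [0.5, 0, 0, -0.032, 0, 0, -0.592],
], squeeze=45)

```text
clock: 38.42
tcp_pos: [0.4795, -0.4128, 0.1422]
orientation: [2.336, 2.096, 0.003]
contact_force: [0.6, 1.1, 0.6]
grip_width: 0.0596
```

Run:
```python
from bench import r; from h import *
o=r.get_obs(); st(o); print(o["moment"])
```

```text
t 38.42 tcp [ 0.4795 -0.4128  0.1422] yaw 83.81 F [0.6 1.1 0.6] w 0.0596 j7 0.65
[ 0.28118121  0.03579027 -0.18598311]
```

Emit:
send_rows([
  [0.5, 0, 0, -0.002, 0, 0, -0.037],
  [0.5, 0, 0, -0.004, 0, 0, -0.074],
  [0.5, 0, 0, -0.006, 0, 0, -0.111],
  [0.5, 0, 0, -0.008, 0, 0, -0.148],
  [0.5, 0, 0, -0.01, 0, 0, -0.185],
  [0.5, 0, 0, -0.012, 0, 0, -0.222],
  [0.5, 0, 0, -0.014, 0, 0, -0.259],
])

```text
clock: 39.0
tcp_pos: [0.4799, -0.4128, 0.1443]
orientation: [1.315, 2.848, 0.001]
contact_force: [2.2, 1.6, -0.1]
grip_width: 0.0593
```

Run:
```python
from bench import r; from h import *
o=r.get_obs(); st(o); print(o["moment"])
```

```text
t 39.0 tcp [ 0.4799 -0.4128  0.1443] yaw 130.45 F [ 2.2  1.6 -0.1] w 0.0593 j7 1.35
[ 0.1513099  -0.17458138 -0.14908538]
```

Emit:
send_rows([
  [0.5, 0, 0, -0.002, 0, 0, -0.03],
  [0.5, 0, 0, -0.004, 0, 0, -0.06],
  [0.5, 0, 0, -0.005, 0, 0, -0.09],
  [0.5, 0, 0, -0.005, 0, 0, -0.09],
])

```text
clock: 39.33
tcp_pos: [0.4794, -0.4122, 0.1444]
orientation: [0.906, 3.005, 0.002]
contact_force: [2.4, 3.0, -1.3]
grip_width: 0.0592
```

Run:
```python
from bench import r; from h import *
o=r.get_obs(); st(o); print(o["moment"])
```

```text
t 39.33 tcp [ 0.4794 -0.4122  0.1444] yaw 146.44 F [ 2.4  3.  -1.3] w 0.0592 j7 1.6
[ 0.63071504 -0.36433004  0.10035984]
```

Emit:
send_rows([
  [0.5, 0, 0, -0.002, 0, 0, -0.03],
  [0.5, 0, 0, -0.004, 0, 0, -0.06],
  [0.5, 0, 0, -0.004, 0, 0, -0.08],
  [0.5, 0, 0, -0.004, 0, 0, -0.08],
])

```text
clock: 39.67
tcp_pos: [0.4776, -0.4118, 0.1444]
orientation: [-0.53, -3.096, -0.003]
contact_force: [-2.1, 5.7, -0.1]
grip_width: 0.059
```

Run:
```python
from bench import r; from h import *
o=r.get_obs(); st(o); print(o["moment"],o["tau"][6])
```

```text
t 39.67 tcp [ 0.4776 -0.4118  0.1444] yaw 160.56 F [-2.1  5.7 -0.1] w 0.059 j7 1.81
[ 0.93663398  0.48087605 -0.8924341 ] 1.7382211983203888
```

Emit:
send_rows([
  [0.5, 0, 0, -0.002, 0, 0, -0.03],
  [0.5, 0, 0, -0.004, 0, 0, -0.06],
  [0.5, 0, 0, -0.004, 0, 0, -0.08],
  [0.5, 0, 0, -0.004, 0, 0, -0.08],
])

```text
clock: 40.0
tcp_pos: [0.4788, -0.4124, 0.1451]
orientation: [0.135, 3.137, -0.0]
contact_force: [2.0, 1.4, -4.3]
grip_width: 0.059
```

Run:
```python
from bench import r; from h import *
o=r.get_obs(); st(o); print(o["moment"],o["tau"][6])
```

```text
t 40.0 tcp [ 0.4788 -0.4124  0.1451] yaw 175.08 F [ 2.   1.4 -4.3] w 0.059 j7 2.03
[ 0.33468729 -0.30464829  0.11169677] 0.5990519374608994
```

Emit:
send_rows([
  [0.5, 0, 0, 0, 0, 0, 0],
  [0.5, 0, 0, 0, 0, 0, -0.02],
  [0.5, 0, 0, 0, 0, 0, -0.04],
], squeeze=60)

```text
clock: 40.25
tcp_pos: [0.4789, -0.4125, 0.1454]
orientation: [-0.057, 3.139, -0.001]
contact_force: [0.9, 3.7, -2.7]
grip_width: 0.0589
```

Run:
```python
from bench import r; from h import *
o=r.get_obs(); st(o); print(o["moment"],o["tau"][6])
```

```text
t 40.25 tcp [ 0.4789 -0.4125  0.1454] yaw -177.91 F [ 0.9  3.7 -2.7] w 0.0589 j7 2.14
[ 0.44035859 -0.13686046 -2.1438559 ] 0.9345062077045441
```

Emit:
send_rows([
  [0.5, 0, 0, 0, 0, 0, -0.02],
  [0.5, 0, 0, 0, 0, 0, -0.04],
])

```text
clock: 40.42
tcp_pos: [0.4827, -0.4121, 0.1458]
orientation: [-0.252, 3.122, -0.003]
contact_force: [15.3, 2.2, -12.4]
grip_width: 0.0588
```

Run:
```python
from bench import r; from h import *
o=r.get_obs(); st(o); print(o["moment"],o["tau"][6])
```

```text
t 40.42 tcp [ 0.4827 -0.4121  0.1458] yaw -170.75 F [ 15.3   2.2 -12.4] w 0.0588 j7 2.25
[ 0.21965893 -2.9613307  -1.26477505] 0.41991088539361954
```

Emit:
send_rows([
  [0.5, 0, 0, 0, 0, 0, -0.02],
  [0.5, 0, 0, 0, 0, 0, -0.04],
])

```text
clock: 40.58
tcp_pos: [0.4802, -0.4122, 0.146]
orientation: [-0.451, 3.105, -0.002]
contact_force: [2.9, 3.6, -0.1]
grip_width: 0.0591
```

Run:
```python
from bench import r; from h import *
o=r.get_obs(); st(o); print(o["moment"],o["tau"][6])
```

```text
t 40.58 tcp [ 0.4802 -0.4122  0.146 ] yaw -163.45 F [ 2.9  3.6 -0.1] w 0.0591 j7 2.36
[ 1.06224907 -0.51429875 -1.64308612] 0.43554232455790043
```

The moment jumped to 1.3–2.1 N m with pads slipping: the stop is reached. Release and withdraw.

Emit:
send_rows([
  [0.5, 0, 0, 0, 0, 0, 0],
  [1, 0, 0, 0, 0, 0, 0],
  [1, 0, 0, 0, 0, 0, 0],
  [1, 0, 0, 0, 0, 0, 0],
  [1, 0, 0, 0, 0, 0, 0],
  [1, 0, 0, -0.2, 0, 0, 0],
  [1, 0, 0, -0.4, 0, 0, 0],
  [1, 0, 0, -0.65, 0, 0, 0],
  [1, 0, 0, -0.9, 0, 0, 0],
  [1, 0, 0, -0.9, 0, 0, 0],
])

```text
clock: 41.42
tcp_pos: [0.4819, -0.4153, 0.2896]
orientation: [-0.449, 3.097, -0.018]
contact_force: [1.4, -1.1, 1.3]
grip_width: 0.0857
```

Run:
```python
from bench import r; from h import *
import pickle
o=r.get_obs(); st(o); plan(o,[(.36,-.25,.3,150,1,2)])
F={n:r.grab_frame(n) for n in("scene","top")}; f=F["scene"]
print("expected ring centre shut/open",proj(f,[[.4798,-.4125,.136],[.4798,-.4125,.158]]))
p=f["pixels"][132:164,140:178].astype(int)
for row in p.sum(2)//3: print(" ".join("%3d"%v for v in row))
for n,z in(("scene",.2515),("top",.2515)):
    x0,y0,x1,y1={"scene":(225,120,330,220),"top":(240,160,330,270)}[n]
    h=cv2.cvtColor(F[n]["pixels"],cv2.COLOR_RGB2HSV)[y0:y1,x0:x1]
    y,x=np.nonzero((h[...,1]>90)&(h[...,2]>30)&(h[...,0]<20))
    if len(x): print(n,len(x),x.mean()+x0,y.mean()+y0,ray(F[n],(x.mean()+x0,y.mean()+y0),z))
```

```text
t 41.42 tcp [ 0.4819 -0.4153  0.2896] yaw -163.5 F [ 1.4 -1.1  1.3] w 0.0857 j7 2.4
5 x [1, 0.233, 0.643, -0.046, -0.001, 0.002, 0.129]
6 x [1, 0.468, 0.499, -0.04, -0.001, 0.002, 0.129]
expected ring centre shut/open [[157.37100661 153.32292855]
 [156.00635966 147.27462774]]
126 123 119 121 144 108 110 111 117 119 126 120 110 107  99  94  93  89  86  83  78  76  72  65  84 201 163 112  89  90  95  96  95  96  96 111 134 136
122 115 123 210 105 106 108 113 112 115 115 111 105 104  96  93  89  84  82  80  78  74  58  55  58 139 193 185 186 160  84  89  98  99 100  98 101 129
106 120 238 141  97 101 108 106 111 110 106 108  99 101  92  89  87  84  83  77  75  61  59  54  57 131 196 188 189 189 184 185 159 113  91 102 151 142
229 228 237 126  97 101 101 102 101 101  99  99  97  97  94  88  84  80  62  77  61  62  59  56  58 108 133 230 196 179 182 184 186 188 195 171 147  94
225 229 235  85  95  99  98  98  96  95  96  94  95  95  92  87  81  63  61  63  66  61  59  57  57 108 117 139 233 191 214 191 186 196 172 120  96  93
223 226 233  77  89  95  96  94  92  92  90  91  64  67  68  67
[... 3507 characters left out ...]
8  81  75  65  75 146 203 193 191 189 188 189 187 188 187 187 185 187 187 188
145  88  88  93  95  94  94  96 103 100  96 102 200 199 194 177 123 121  79  83  79  69  59  93 194 201 196 192 191 191 190 189 188 188 186 187 187 186
 90  89  94  95  94  95  98 100  96  89  99 200 199 193 197 200 109 132  69  74  69  69  64  63 141 140 202 195 191 192 193 191 192 191 189 189 188 189
 92  94  93  94  94  99 102  96 102 202 192 196 193 195 197 164  66  85  66  70  68  69  65  57  67  69 138 200 190 191 191 193 193 192 193 191 190 189
scene 854 243.2271662763466 137.923887587822 [ 0.42954669 -0.12525864  0.2515    ]
top 280 290.63214285714287 202.22857142857143 [ 0.51945729 -0.01172112  0.2515    ]
```

The ring now sits at (156,147), where the fully open wheel is predicted. I move the arm clear and take the final check picture.

Emit:
send_rows([
  [1, 0.233, 0.643, -0.046, 0, 0, 0.129],
  [1, 0.233, 0.643, -0.046, 0, 0, 0.129],
  [1, 0.233, 0.643, -0.046, 0, 0, 0.129],
  [1, 0.233, 0.643, -0.046, 0, 0, 0.129],
  [1, 0.233, 0.643, -0.046, 0, 0, 0.129],
])

```text
clock: 41.93
tcp_pos: [0.4165, -0.3292, 0.2863]
orientation: [0.183, 3.136, -0.001]
contact_force: [0.0, 0.5, 0.2]
grip_width: 0.0854
```

Run:
```python
from bench import r; from h import *
import pickle
o=r.get_obs(); st(o)
F={n:r.grab_frame(n) for n in("scene","top")}; pickle.dump(F,open("f7.pkl","wb"))
a=np.radians(7); ims=[]
for n,off in(("scene",(225,125)),("top",(240,155))):
    im=tick(F[n]["pixels"],*off,90,110,4)
    for zz,hx,hy,col in((.224,.083,.058,(0,0,255)),(.218,.08,.055,(0,200,0)),(.259,.045,.007,(255,0,0))):
        P=[[.507+hx*np.cos(a)*i-hy*np.sin(a)*j,.009+hx*np.sin(a)*i+hy*np.cos(a)*j,zz] for i,j in((1,1),(1,-1),(-1,-1),(-1,1))]
        for q in ((proj(F[n],P)-off+.5)*4-.5).round().astype(int): cv2.drawMarker(im,tuple(map(int,q)),col,cv2.MARKER_CROSS,9,1)
    ims.append(im)
cv2.imwrite("pics/fin.png",np.hstack(ims))
```

```text
t 41.93 tcp [ 0.4165 -0.3292  0.2863] yaw 173.32 F [0.  0.5 0.2] w 0.0854 j7 1.96
```

View pics/fin.png

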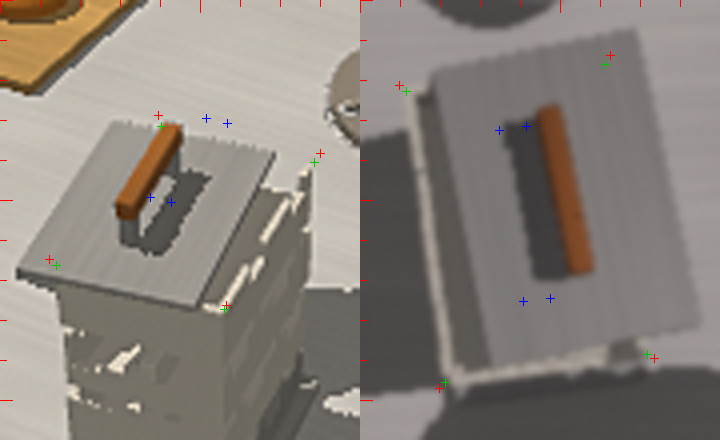

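The cover has been knocked aside, about 1 cm in +x and 2 cm in −y (top crop: bar (565,190), plate corner (440,75) against cross (399,85)). I re-measure the bar and see when it happened.

Run:
```python
from bench import r; from h import *
import pickle
F7=pickle.load(open("f7.pkl","rb")); F5=pickle.load(open("f5.pkl","rb")); F6=pickle.load(open("f6.pkl","rb")); 
for nm,f,b in(("5top",F5["top"],(255,165,310,250)),("6top",F6[0],(255,165,310,250)),("7top",F7["top"],(255,165,310,250)),("5sc",F5["scene"],(245,150,290,195)),("6sc",F6[1],(245,150,290,195)),("7sc",F7["scene"],(245,150,290,195))):
    x0,y0,x1,y1=b; h=cv2.cvtColor(f["pixels"],cv2.COLOR_RGB2HSV)[y0:y1,x0:x1]
    m=((h[...,1]>110)&(h[...,2]>30)&(h[...,0]<20)).astype(np.uint8)
    k,l,s,c=cv2.connectedComponentsWithStats(m); i=1+np.argmax(s[1:,4]) if k>1 else None
    if i is None: print(nm,"none"); continue
    q=np.argwhere(l==i)[:,::-1]+[x0,y0]; W=np.array([ray(f,u,.2555 if "top" in nm else .2515)[:2] for u in q]); _,_,v=np.linalg.svd(W-W.mean(0))
    print(nm,s[i,4],c[i]+[x0,y0],W.mean(0).round(4),np.degrees(np.arctan(v[0,1]/v[0,0])).round(1))
# plate corners from final top crop (x4, off 240,155)
f=F7["top"]; print(rect(f,[(435-360,75),(635-360,30),(700-360,323),(492-360,368)],(240,155),4,.224))
```

```text
5top none
6top 255 [280.6        207.83921569] [0.5077 0.0093] 6.7
7top 256 [290.5859375 202.0859375] [ 0.5193 -0.0116] 11.0
5sc 172 [271.40697674 167.43604651] [0.5097 0.0091] 8.2
6sc 173 [271.42196532 167.38150289] [0.5095 0.009 ] 8.4
7sc 165 [261.62424242 167.52727273] [ 0.5219 -0.012 ] 12.1
(array([ 0.5189, -0.0126]), np.float64(-169.3), np.float64(-78.5), np.float64(0.1624), np.float64(0.1127))
```

The cover was square before I grasped the wheel (frame 6: (.508,.009), 7°) and was knocked during the valve work. Now it is at (.519,−.012), yaw 11°. I'll lay it back squarely.

Run:
```python
from bench import r; from h import *
o=r.get_obs(); st(o); plan(o,[(.5193,-.0116,.31,191,.6,4)])
```

```text
t 42.03 tcp [ 0.4174 -0.3305  0.2864] yaw 173.41 F [ 0.6  0.2 -0.2] w 0.0854 j7 1.97
4 x [0.6, -0.144, 0.73, -0.053, -0.0, 0.0, -0.033]
4 x [0.6, -0.218, 0.711, -0.053, -0.0, 0.0, -0.033]
7 x [0.6, -0.289, 0.685, -0.052, -0.0, 0.0, -0.033]
```

Emit:
send_rows([
  [0.6, -0.144, 0.73, -0.1, 0, 0, -0.033],
  [0.6, -0.144, 0.73, -0.1, 0, 0, -0.033],
  [0.6, -0.144, 0.73, -0.1, 0, 0, -0.033],
  [0.6, -0.144, 0.73, -0.1, 0, 0, -0.033],
])

```text
clock: 42.37
tcp_pos: [0.4549, -0.2179, 0.3026]
orientation: [0.004, 3.137, 0.002]
contact_force: [1.1, 0.4, -1.0]
grip_width: 0.0513
```

Emit:
send_rows([
  [0.6, -0.218, 0.711, -0.06, 0, 0, -0.033],
  [0.6, -0.218, 0.711, -0.06, 0, 0, -0.033],
  [0.6, -0.218, 0.711, -0.06, 0, 0, -0.033],
  [0.6, -0.218, 0.711, -0.06, 0, 0, -0.033],
])

```text
clock: 42.7
tcp_pos: [0.4882, -0.1114, 0.3114]
orientation: [-0.159, 3.133, 0.002]
contact_force: [0.7, -0.7, -0.2]
grip_width: 0.0516
```

Emit:
send_rows([
  [0.6, -0.289, 0.685, 0, 0, 0, -0.033],
  [0.6, -0.289, 0.685, 0, 0, 0, -0.033],
  [0.6, -0.289, 0.685, 0, 0, 0, -0.033],
  [0.6, -0.289, 0.685, 0, 0, 0, -0.033],
  [0.6, -0.289, 0.685, 0, 0, 0, -0.033],
  [0.6, -0.289, 0.685, 0, 0, 0, -0.033],
  [0.6, -0.289, 0.685, 0, 0, 0, -0.033],
])

```text
clock: 43.28
tcp_pos: [0.5195, -0.0135, 0.3106]
orientation: [-0.302, 3.126, -0.003]
contact_force: [0.7, -0.1, -0.7]
grip_width: 0.0511
```

Run:
```python
from bench import r; from h import *
o=r.get_obs(); st(o); plan(o,[(.5193,-.0116,.2455,191,.6,4)])
f=r.grab_frame("scene"); x0,y0,x1,y1=245,150,290,195; h=cv2.cvtColor(f["pixels"],cv2.COLOR_RGB2HSV)[y0:y1,x0:x1]
y,x=np.nonzero((h[...,1]>110)&(h[...,2]>30)&(h[...,0]<20)); print(len(x),x.mean()+x0,y.mean()+y0)
```

```text
t 43.28 tcp [ 0.5195 -0.0135  0.3106] yaw -168.97 F [ 0.7 -0.1 -0.7] w 0.0511 j7 1.58
6 x [0.6, -0.001, 0.014, 0.434, -0.001, 0.0, 0.0]
165 261.6242424242424 167.52727272727273
```

Emit:
send_rows([
  [0.6, 0, 0.014, 0.12, 0, 0, 0],
  [0.6, 0, 0.014, 0.24, 0, 0, 0],
  [0.6, 0, 0.014, 0.34, 0, 0, 0],
  [0.6, 0, 0.014, 0.4, 0, 0, 0],
  [0.6, 0, 0.014, 0.425, 0, 0, 0],
  [0.6, 0, 0.014, 0.425, 0, 0, 0],
  [0.6, 0, 0.014, 0.425, 0, 0, 0],
])

```text
clock: 43.92
tcp_pos: [0.5197, -0.0099, 0.2479]
orientation: [-0.305, 3.124, -0.003]
contact_force: [-0.0, 0.2, -0.3]
grip_width: 0.0511
```

Emit:
send_rows([
  [0, 0, 0, 0, 0, 0, 0],
  [0, 0, 0, 0, 0, 0, 0],
  [0, 0, 0, 0, 0, 0, 0],
  [0, 0, 0, 0, 0, 0, 0],
  [0, 0, 0, 0, 0, 0, 0],
  [0, 0, 0, 0, 0, 0, 0],
  [0, 0, 0, 0, 0, 0, 0],
], squeeze=80)

```text
clock: 44.5
tcp_pos: [0.5199, -0.0101, 0.2479]
orientation: [-0.304, 3.123, -0.004]
contact_force: [1.3, -3.5, 4.4]
grip_width: 0.0124
```

Emit:
send_rows([
  [0, 0, 0, -0.05, 0, 0, 0],
  [0, 0, 0, -0.1, 0, 0, 0],
  [0, 0, 0, -0.17, 0, 0, 0],
  [0, 0, 0, -0.2, 0, 0, 0],
  [0, 0, 0, -0.2, 0, 0, 0],
])

```text
clock: 44.92
tcp_pos: [0.5198, -0.0091, 0.2788]
orientation: [-0.306, 3.122, -0.002]
contact_force: [0.2, -1.0, -4.6]
grip_width: 0.0124
```

Run:
```python
from bench import r; from h import *
o=r.get_obs(); st(o); plan(o,[(.508,.0095,.275,187.03,0,4)])
```

```text
t 44.92 tcp [ 0.5198 -0.0091  0.2788] yaw -168.81 F [ 0.2 -1.  -4.6] w 0.0124 j7 1.56
5 x [0, 0.053, 0.137, 0.025, -0.001, 0.001, 0.023]
```

Emit:
send_rows([
  [0, 0.025, 0.06, 0, 0, 0, 0.01],
  [0, 0.053, 0.137, 0, 0, 0, 0.023],
  [0, 0.053, 0.137, 0, 0, 0, 0.023],
  [0, 0.053, 0.137, 0.05, 0, 0, 0.023],
  [0, 0.053, 0.137, 0.1, 0, 0, 0.023],
  [0, 0.053, 0.137, 0.14, 0, 0, 0.023],
  [0, 0.053, 0.137, 0.17, 0, 0, 0.023],
  [0, 0.053, 0.137, 0.18, 0, 0, 0.023],
  [0, 0.053, 0.137, 0.18, 0, 0, 0.023],
])

```text
clock: 45.67
tcp_pos: [0.5073, 0.0087, 0.2495]
orientation: [-0.192, 3.135, -0.002]
contact_force: [0.2, 0.7, -4.4]
grip_width: 0.0121
```

Run:
```python
from bench import r; from h import *
o=r.get_obs(); st(o); plan(o,[(.508,.009,.2478,187.03,0,4)])
```

```text
t 45.67 tcp [0.5073 0.0087 0.2495] yaw -172.98 F [ 0.2  0.7 -4.4] w 0.0121 j7 1.44
5 x [0, -0.005, 0.001, 0.011, -0.0, 0.0, -0.0]
```

Emit:
send_rows([
  [0, -0.004, 0, 0.006, 0, 0, 0],
  [0, -0.004, 0, 0.012, 0, 0, 0],
  [0, -0.004, 0, 0.018, 0, 0, 0],
  [0, -0.004, 0, 0.018, 0, 0, 0],
])

```text
clock: 46.0
tcp_pos: [0.5086, 0.0091, 0.2481]
orientation: [-0.192, 3.132, -0.003]
contact_force: [-0.9, -1.0, -1.9]
grip_width: 0.0122
```

Run:
```python
from bench import r; from h import *
o=r.get_obs(); st(o)
```

```text
t 46.0 tcp [0.5086 0.0091 0.2481] yaw -172.98 F [-0.9 -1.  -1.9] w 0.0122 j7 1.44
```

Emit:
send_rows([
  [0, 0, 0, 0.005, 0, 0, 0],
  [0, 0, 0, 0.006, 0, 0, 0],
  [0.55, 0, 0, 0.004, 0, 0, 0],
  [0.55, 0, 0, 0, 0, 0, 0],
  [0.55, 0, 0, 0, 0, 0, 0],
  [0.55, 0, 0, -0.1, 0, 0, 0],
  [0.55, 0, 0, -0.25, 0, 0, 0],
  [0.55, 0, 0, -0.45, 0, 0, 0],
  [0.55, 0, 0, -0.45, 0, 0, 0],
])

```text
clock: 46.75
tcp_pos: [0.5106, 0.01, 0.3204]
orientation: [-0.192, 3.125, -0.002]
contact_force: [1.4, -0.6, 0.6]
grip_width: 0.0471
```

Emit:
send_rows([
  [0.55, 0.3, -0.9, 0, 0, 0, 0],
  [0.55, 0.3, -0.9, 0, 0, 0, 0],
  [0.55, 0.3, -0.9, 0, 0, 0, 0],
  [0.55, 0.3, -0.9, 0, 0, 0, 0],
  [0.55, 0.3, -0.9, 0, 0, 0, 0],
])

```text
clock: 47.17
tcp_pos: [0.4785, -0.1358, 0.315]
orientation: [-0.179, 3.135, -0.005]
contact_force: [1.3, 0.7, -0.7]
grip_width: 0.0471
```

Emit:
send_rows([
  [0.55, 0.2, -0.9, 0, 0, 0, 0],
  [0.55, 0.2, -0.9, 0, 0, 0, 0],
  [0.55, 0.2, -0.9, 0, 0, 0, 0],
  [0.55, 0.2, -0.9, 0, 0, 0, 0],
  [0.55, 0.2, -0.9, 0, 0, 0, 0],
  [0.55, 0.2, -0.9, 0, 0, 0, 0],
  [0.55, 0.2, -0.9, 0, 0, 0, 0],
])

```text
clock: 47.75
tcp_pos: [0.4674, -0.2659, 0.3153]
orientation: [-0.196, 3.133, -0.001]
contact_force: [0.1, -0.0, 0.5]
grip_width: 0.047
```

Run:
```python
from bench import r; from h import *
o=r.get_obs(); st(o)
F={n:r.grab_frame(n) for n in("scene","top")}
for n,(x0,y0,x1,y1),z in(("top",(255,165,310,250),.2555),("scene",(245,150,290,195),.2515)):
    f=F[n]; h=cv2.cvtColor(f["pixels"],cv2.COLOR_RGB2HSV)[y0:y1,x0:x1]
    m=((h[...,1]>110)&(h[...,2]>30)&(h[...,0]<20)).astype(np.uint8)
    k,l,s,c=cv2.connectedComponentsWithStats(m); i=1+np.argmax(s[1:,4])
    q=np.argwhere(l==i)[:,::-1]+[x0,y0]; W=np.array([ray(f,u,z)[:2] for u in q]); _,_,v=np.linalg.svd(W-W.mean(0))
    print(n,s[i,4],c[i]+[x0,y0],W.mean(0).round(4),np.degrees(np.arctan(v[0,1]/v[0,0])).round(1))
import pickle; A=F["scene"]["pixels"][132:164,140:178].astype(int); B=pickle.load(open("f7.pkl","rb"))["scene"]["pixels"][132:164,140:178].astype(int)
print("wheel patch change since valve work:",abs(A-B).mean())
C=F["scene"]["pixels"][205:260,225:320].astype(int); D=pickle.load(open("f5.pkl","rb"))["scene"]["pixels"][205:260,225:320].astype(int); print("pile lower patch vs f5",abs(C-D).mean())
```

```text
t 47.75 tcp [ 0.4674 -0.2659  0.3153] yaw -172.83 F [ 0.1 -0.   0.5] w 0.047 j7 2.04
top 264 [280.79545455 208.06060606] [0.5072 0.0089] 6.9
scene 176 [271.26136364 167.46022727] [0.51   0.0088] 8.4
wheel patch change since valve work: 0.9468201754385965
pile lower patch vs f5 6.7272727272727275
```

```bash
python3 -c "
from bench import r
print(r.hand_in())"
```

```text
the job is handed in; nothing more can be done
None
```

The job is handed in. The three white tubs stand in one pile on the rack, each turned end for end from the one beneath. The steel cover lies on the top tub, and the steam valve is open to its stop. The whole run took about 48 s of robot time.

- **Tubs:** each tub set down at the full 56 mm step above the one below, so none is nested. The rim corners agreed with the planned positions to about 1–2 pixels, a few mm. After the cover was re-laid I compared only one patch of the pile with an earlier picture. It differed somewhat, probably from the arm's shadow, and I did not look further.
- **Cover:** it was square on the pile before I gripped the wheel, but my check after the valve work found it knocked about 2.4 cm aside and turned about 4°. I lifted it and laid it back. It now reads (0.507, 0.009) m at about 7°, the same as its first placing. I don't know whether the knock came before or after the valve reached its stop, and I did not close and reopen the valve.
- **Valve:** the hand turned about 535° over two grasps, against 516° for full travel. The turning moment then rose to 1.3–2.1 N·m and the pads slipped on the rim. The wheel shows at the pixel height expected for fully open and had not moved in the last frame.
- **Disagreement:** the two cameras differed by 2–4 mm on some points.
- **Bystanders:** I did not aim at or touch the bowl, jar, basket or blue tubs, and did not measure them again at the end.

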